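Clip the loose mandrels into their case

TASK

The flaring mandrels lying about the bench (two to four steel rods with a square middle) belong in the gray case. Swing the case's lid up past its balance point so that it stays open by itself with your hand off it, snap every mandrel sideways into a clip pair of its own until it is fully home and midway lengthwise between the case's front and back walls, let go, and only then shut the lid fully. Leave the other things on the bench where they are.

Things in the scene. Friction and masses are not known exactly. Their poses are not given: they have to be found in the camera images.
- mandrel1_mid (a point): Centre of a loose polished steel mandrel: a round rod 16 mm in diameter and 120 mm long (x axis along the rod) with a square section 20 mm across the flats and 24 mm long in the middle, 200 g; the centre lies 10 mm above what it rests on. Grip it across the flats. Only some of the four mandrels are present. They start to the right of the case.
- mandrel2_mid (a point): Centre of a loose polished steel mandrel: a round rod 16 mm in diameter and 120 mm long (x axis along the rod) with a square section 20 mm across the flats and 24 mm long in the middle, 200 g; the centre lies 10 mm above what it rests on. Grip it across the flats. Only some of the four mandrels are present. They start to the right of the case.
- mandrel3_mid (a point): Centre of a loose polished steel mandrel: a round rod 16 mm in diameter and 120 mm long (x axis along the rod) with a square section 20 mm across the flats and 24 mm long in the middle, 200 g; the centre lies 10 mm above what it rests on. Grip it across the flats. Only some of the four mandrels are present. They start to the right of the case.
- mandrel4_mid (a point): Centre of a loose polished steel mandrel: a round rod 16 mm in diameter and 120 mm long (x axis along the rod) with a square section 20 mm across the flats and 24 mm long in the middle, 200 g; the centre lies 10 mm above what it rests on. Grip it across the flats. Only some of the four mandrels are present. They start to the right of the case.
- clip1 (a point): Clip pair 1 of 4 in the case (pairs 1 to 4 stand side by side from right to left, 66 mm apart, 33 and 99 mm either side of the middle of the case, midway from front to back): where a mandrel's centre lies when snapped home, 42 mm above the bench. The x axis is the way the rod lies (case front to back), y is across the rod, z is up.
- clip2 (a point): Clip pair 2, same as pair 1. Each pair is two white nylon C clips, 10 mm wide along the rod, 38 mm before and behind this point, open upward. Their flared mouths reach 15 mm above this point and lead in a rod up to 4 mm off to the side.
- clip3 (a point): Clip pair 3, same as pair 1. The rod meets the clips' lips with its centre about 13 mm above this point, takes about 8 to 18 N straight down to spread them, then clicks home onto fixed saddles (no deeper).
- clip4 (a point): Clip pair 4, same as pair 1. Between the two clips of a pair is free room for fingers, 60 mm along the rod and down to 30 mm below this point. The tray's rim is 7 mm below this point.
- case_lid (a joint): Angle of the gray nylon case's lid about its hinge on the back edge: 0 shut, 1.85 fully open against its stop. 300 g; balance point near 1.35 rad: let go below it, it falls shut; above it, it falls open. The case is fixed to the bench, 150 mm front to back, 270 mm wide, tray 35 mm high, lid shell 30 mm deep (65 mm high when shut).
- lid_bar (a point): Centre of the lid's black grip bar: 16 mm in diameter, 36 mm long, parallel to the hinge (its y axis), on a 16 mm wide neck, 30 mm out from the lid's front edge; 47 mm above the bench when shut, uppermost when open. Moves with the lid. Pinched by its two flat ends it can turn between the fingers, so the hand may stay upright.
- lid_hinge (a point): Middle of the lid's hinge line, at the case's back rim, 35 mm above the bench; the hinge runs along its y axis and, when the lid is shut, x points from front to back. When shut, the lid bar is 180 mm in front of it and 12 mm higher.
- tee_spot (a point): Centre of a brass tee fitting (bystander, about 50 by 40 mm, 24 mm high) lying among the mandrels.
- gauge_spot (a point): Middle of a copper manifold with its gauge (bystander, 150 mm long, 27 mm high) lying at the back of the bench.
- jar_spot (a point): Centre of a clear jar with a steel cap (bystander, 56 mm across, 75 mm high).
- block_spot (a point): Centre of a small wooden block (bystander, 60 by 40 mm, 35 mm high) to the left of the case.
- collar_spot (a point): Centre of an aluminium collar (bystander, 36 mm across, 14 mm high).
Things that resemble listed ones, but are neither listed nor needed, are in the scene too. Leave any blue, turquoise or yellow look-alike of the part that bears mandrel4_mid alone.

How it is judged:
On the way, in this order (a step that is already met when the one before it is completed fails the run):
1. the lid stands open by itself, past its balance point, with the hand off it (value of joint case_lid above 1.6 rad and velocity of joint case_lid between -0.1 and 0.1 rad/s and contact force between the fingers and anything else below 0.3 N), for 0.5 s.
2. with the lid still open, every mandrel is snapped home in a clip pair of its own and let go (value of joint case_lid above 1.6 rad and contact force between the fingers and anything else below 0.3 N and ((x of mandrel1_mid in the frame of clip1 between -0.009 and 0.009 m and y of mandrel1_mid in the frame of clip1 between -0.004 and 0.004 m and z of mandrel1_mid in the frame of clip1 between -0.003 and 0.003 m and angle between the x axis of mandrel1_mid and the x axis of clip1, either way round below 0.06 rad) or (x of mandrel1_mid in the frame of clip2 between -0.009 and 0.009 m and y of mandrel1_mid in the frame of clip2 between -0.004 and 0.004 m and z of mandrel1_mid in the frame of clip2 between -0.003 and 0.003 m and angle between the x axis of mandrel1_mid and the x axis of clip2, either way round below 0.06 rad) or (x of mandrel1_mid in the frame of clip3 between -0.009 and 0.009 m and y of mandrel1_mid in the frame of clip3 between -0.004 and 0.004 m and z of mandrel1_mid in the frame of clip3 between -0.003 and 0.003 m and angle between the x axis of mandrel1_mid and the x axis of clip3, either way round below 0.06 rad) or (x of mandrel1_mid in the frame of clip4 between -0.009 and 0.009 m and y of mandrel1_mid in the frame of clip4 between -0.004 and 0.004 m and z of mandrel1_mid in the frame of clip4 between -0.003 and 0.003 m and angle between the x axis of mandrel1_mid and the x axis of clip4, either way round below 0.06 rad)) and ((x of mandrel2_mid in the frame of clip1 between -0.009 and 0.009 m and y of mandrel2_mid in the frame of clip1 between -0.004 and 0.004 m and z of mandrel2_mid in the frame of clip1 between -0.003 and 0.003 m and angle between the x axis of mandrel2_mid and the x axis of clip1, either way round below 0.06 rad) or (x of mandrel2_mid in the frame of clip2 between -0.009 and 0.009 m and y of mandrel2_mid in the frame of clip2 between -0.004 and 0.004 m and z of mandrel2_mid in the frame of clip2 between -0.003 and 0.003 m and angle between the x axis of mandrel2_mid and the x axis of clip2, either way round below 0.06 rad) or (x of mandrel2_mid in the frame of clip3 between -0.009 and 0.009 m and y of mandrel2_mid in the frame of clip3 between -0.004 and 0.004 m and z of mandrel2_mid in the frame of clip3 between -0.003 and 0.003 m and angle between the x axis of mandrel2_mid and the x axis of clip3, either way round below 0.06 rad) or (x of mandrel2_mid in the frame of clip4 between -0.009 and 0.009 m and y of mandrel2_mid in the frame of clip4 between -0.004 and 0.004 m and z of mandrel2_mid in the frame of clip4 between -0.003 and 0.003 m and angle between the x axis of mandrel2_mid and the x axis of clip4, either way round below 0.06 rad)) and ((x of mandrel3_mid in the frame of clip1 between -0.009 and 0.009 m and y of mandrel3_mid in the frame of clip1 between -0.004 and 0.004 m and z of mandrel3_mid in the frame of clip1 between -0.003 and 0.003 m and angle between the x axis of mandrel3_mid and the x axis of clip1, either way round below 0.06 rad) or (x of mandrel3_mid in the frame of clip2 between -0.009 and 0.009 m and y of mandrel3_mid in the frame of clip2 between -0.004 and 0.004 m and z of mandrel3_mid in the frame of clip2 between -0.003 and 0.003 m and angle between the x axis of mandrel3_mid and the x axis of clip2, either way round below 0.06 rad) or (x of mandrel3_mid in the frame of clip3 between -0.009 and 0.009 m and y of mandrel3_mid in the frame of clip3 between -0.004 and 0.004 m and z of mandrel3_mid in the frame of clip3 between -0.003 and 0.003 m and angle between the x axis of mandrel3_mid and the x axis of clip3, either way round below 0.06 rad) or (x of mandrel3_mid in the frame of clip4 between -0.009 and 0.009 m and y of mandrel3_mid in the frame of clip4 between -0.004 and 0.004 m and z of mandrel3_mid in the frame of clip4 between -0.003 and 0.003 m and angle between the x axis of mandrel3_mid and the x axis of clip4, either way round below 0.06 rad)) and ((x of mandrel4_mid in the frame of clip1 between -0.009 and 0.009 m and y of mandrel4_mid in the frame of clip1 between -0.004 and 0.004 m and z of mandrel4_mid in the frame of clip1 between -0.003 and 0.003 m and angle between the x axis of mandrel4_mid and the x axis of clip1, either way round below 0.06 rad) or (x of mandrel4_mid in the frame of clip2 between -0.009 and 0.009 m and y of mandrel4_mid in the frame of clip2 between -0.004 and 0.004 m and z of mandrel4_mid in the frame of clip2 between -0.003 and 0.003 m and angle between the x axis of mandrel4_mid and the x axis of clip2, either way round below 0.06 rad) or (x of mandrel4_mid in the frame of clip3 between -0.009 and 0.009 m and y of mandrel4_mid in the frame of clip3 between -0.004 and 0.004 m and z of mandrel4_mid in the frame of clip3 between -0.003 and 0.003 m and angle between the x axis of mandrel4_mid and the x axis of clip3, either way round below 0.06 rad) or (x of mandrel4_mid in the frame of clip4 between -0.009 and 0.009 m and y of mandrel4_mid in the frame of clip4 between -0.004 and 0.004 m and z of mandrel4_mid in the frame of clip4 between -0.003 and 0.003 m and angle between the x axis of mandrel4_mid and the x axis of clip4, either way round below 0.06 rad))), for 0.4 s.
At the end, for the whole second after the job is handed in: Every mandrel present lies home in a clip pair: its centre within 9 mm along the rod, 4 mm across and 3 mm in height of that pair's seat, its axis within 0.06 rad of the pair's; and the lid is shut (below 0.04 rad) (value of joint case_lid below 0.04 rad and ((x of mandrel1_mid in the frame of clip1 between -0.009 and 0.009 m and y of mandrel1_mid in the frame of clip1 between -0.004 and 0.004 m and z of mandrel1_mid in the frame of clip1 between -0.003 and 0.003 m and angle between the x axis of mandrel1_mid and the x axis of clip1, either way round below 0.06 rad) or (x of mandrel1_mid in the frame of clip2 between -0.009 and 0.009 m and y of mandrel1_mid in the frame of clip2 between -0.004 and 0.004 m and z of mandrel1_mid in the frame of clip2 between -0.003 and 0.003 m and angle between the x axis of mandrel1_mid and the x axis of clip2, either way round below 0.06 rad) or (x of mandrel1_mid in the frame of clip3 between -0.009 and 0.009 m and y of mandrel1_mid in the frame of clip3 between -0.004 and 0.004 m and z of mandrel1_mid in the frame of clip3 between -0.003 and 0.003 m and angle between the x axis of mandrel1_mid and the x axis of clip3, either way round below 0.06 rad) or (x of mandrel1_mid in the frame of clip4 between -0.009 and 0.009 m and y of mandrel1_mid in the frame of clip4 between -0.004 and 0.004 m and z of mandrel1_mid in the frame of clip4 between -0.003 and 0.003 m and angle between the x axis of mandrel1_mid and the x axis of clip4, either way round below 0.06 rad)) and ((x of mandrel2_mid in the frame of clip1 between -0.009 and 0.009 m and y of mandrel2_mid in the frame of clip1 between -0.004 and 0.004 m and z of mandrel2_mid in the frame of clip1 between -0.003 and 0.003 m and angle between the x axis of mandrel2_mid and the x axis of clip1, either way round below 0.06 rad) or (x of mandrel2_mid in the frame of clip2 between -0.009 and 0.009 m and y of mandrel2_mid in the frame of clip2 between -0.004 and 0.004 m and z of mandrel2_mid in the frame of clip2 between -0.003 and 0.003 m and angle between the x axis of mandrel2_mid and the x axis of clip2, either way round below 0.06 rad) or (x of mandrel2_mid in the frame of clip3 between -0.009 and 0.009 m and y of mandrel2_mid in the frame of clip3 between -0.004 and 0.004 m and z of mandrel2_mid in the frame of clip3 between -0.003 and 0.003 m and angle between the x axis of mandrel2_mid and the x axis of clip3, either way round below 0.06 rad) or (x of mandrel2_mid in the frame of clip4 between -0.009 and 0.009 m and y of mandrel2_mid in the frame of clip4 between -0.004 and 0.004 m and z of mandrel2_mid in the frame of clip4 between -0.003 and 0.003 m and angle between the x axis of mandrel2_mid and the x axis of clip4, either way round below 0.06 rad)) and ((x of mandrel3_mid in the frame of clip1 between -0.009 and 0.009 m and y of mandrel3_mid in the frame of clip1 between -0.004 and 0.004 m and z of mandrel3_mid in the frame of clip1 between -0.003 and 0.003 m and angle between the x axis of mandrel3_mid and the x axis of clip1, either way round below 0.06 rad) or (x of mandrel3_mid in the frame of clip2 between -0.009 and 0.009 m and y of mandrel3_mid in the frame of clip2 between -0.004 and 0.004 m and z of mandrel3_mid in the frame of clip2 between -0.003 and 0.003 m and angle between the x axis of mandrel3_mid and the x axis of clip2, either way round below 0.06 rad) or (x of mandrel3_mid in the frame of clip3 between -0.009 and 0.009 m and y of mandrel3_mid in the frame of clip3 between -0.004 and 0.004 m and z of mandrel3_mid in the frame of clip3 between -0.003 and 0.003 m and angle between the x axis of mandrel3_mid and the x axis of clip3, either way round below 0.06 rad) or (x of mandrel3_mid in the frame of clip4 between -0.009 and 0.009 m and y of mandrel3_mid in the frame of clip4 between -0.004 and 0.004 m and z of mandrel3_mid in the frame of clip4 between -0.003 and 0.003 m and angle between the x axis of mandrel3_mid and the x axis of clip4, either way round below 0.06 rad)) and ((x of mandrel4_mid in the frame of clip1 between -0.009 and 0.009 m and y of mandrel4_mid in the frame of clip1 between -0.004 and 0.004 m and z of mandrel4_mid in the frame of clip1 between -0.003 and 0.003 m and angle between the x axis of mandrel4_mid and the x axis of clip1, either way round below 0.06 rad) or (x of mandrel4_mid in the frame of clip2 between -0.009 and 0.009 m and y of mandrel4_mid in the frame of clip2 between -0.004 and 0.004 m and z of mandrel4_mid in the frame of clip2 between -0.003 and 0.003 m and angle between the x axis of mandrel4_mid and the x axis of clip2, either way round below 0.06 rad) or (x of mandrel4_mid in the frame of clip3 between -0.009 and 0.009 m and y of mandrel4_mid in the frame of clip3 between -0.004 and 0.004 m and z of mandrel4_mid in the frame of clip3 between -0.003 and 0.003 m and angle between the x axis of mandrel4_mid and the x axis of clip3, either way round below 0.06 rad) or (x of mandrel4_mid in the frame of clip4 between -0.009 and 0.009 m and y of mandrel4_mid in the frame of clip4 between -0.004 and 0.004 m and z of mandrel4_mid in the frame of clip4 between -0.003 and 0.003 m and angle between the x axis of mandrel4_mid and the x axis of clip4, either way round below 0.06 rad))); the robot touches nothing.
It fails at once if the brass tee fitting on the bench is pushed aside by more than 60 mm (distance of tee_spot from where it was at the start of the episode above 0.06 m).
It fails at once if the copper manifold gauge on the bench is pushed aside by more than 60 mm (distance of gauge_spot from where it was at the start of the episode above 0.06 m).
It fails at once if the jar on the bench is pushed aside by more than 60 mm (distance of jar_spot from where it was at the start of the episode above 0.06 m).
It fails at once if the wooden block on the bench is pushed aside by more than 60 mm (distance of block_spot from where it was at the start of the episode above 0.06 m).
It fails at once if the aluminium collar on the bench is pushed aside by more than 60 mm (distance of collar_spot from where it was at the start of the episode above 0.06 m).
Of mandrel1, mandrel2, mandrel3, mandrel4 only 2 to 4 are there at a start; the rules pass over those that are not, and their reading is None.
At some moment in a run one of mandrel1, mandrel2, mandrel3, mandrel4 may be knocked a few centimetres aside while the robot is not near it.
Once in a run the grip may slacken for a moment while it holds something.
It also fails if it takes over 210 s, if anything falls off the work surface, if the arm or the gripper's body presses on something with over 40 N, if the wrist force passes 120 N, or if a joint passes its speed limit or range.

ROBOT

A 6-joint arm with a two-finger parallel gripper is mounted at the origin on the work surface. World frame = base frame: x ahead of the robot, y to its left, z up, the work surface at z = 0. Lengths are in m, angles in rad, forces in N, time in s.
With the tool pointing down it reaches from about 0.35 to 0.875 m from the base axis. Payload 15.5 kg.
Tool frame: the origin (TCP) lies on the centre line of the jaws, within the pads' length; the fingertips stand 8 mm ahead of it and the grasp point (between the pads) lies 11 mm behind it (finger_overhang is the distance from the TCP to the fingertips, in m); z points along the fingers, y is the line along which they close (so a half turn about z gives the same grasp; the last joint's range is limited). The gripper opens to 85 mm and grips with 20 to 120 N. Pads are 22 mm wide; open, the fingers measure 114 mm over their backs; the gripper's body (76 mm by 85 mm) begins 54 mm behind the grasp point. The pads swing forward as they close: fully open they stand 13 mm farther back than shut.
Start: joints at [-0.096, 0.494, 1.345, -0, 1.302, -0.096], TCP at [0.625, 0, 0.239] pointing down, gripper open.
Joint ranges: [-2.91, 2.91], [-0.82, 2.16], [0.22, 2.67], [-1.22, 4.37], [0.12, 2.79], [-3.08, 3.08]. Speed limits (rad/s): [1.89, 1.89, 2.57, 3.01, 3.01, 3.01].

INTERFACE

Orientations are given as a rotation vector (axis times angle).
In Python, from bench import * gives the robot as it stands. The module is installed in compiled form; this text tells all that it offers.
- The arm moves only by the tool servo_tool, never from a script. Its argument "rows" is a list of rows, each a list of 3 entries, a list of its own where there are three numbers: the closure, from 0 (fully open) to 1 (shut), then the shift along the tool's x, y, z in m, then the turn, a rotation vector about the tool's x, y, z in degrees. In form: [[hand, [dx, dy, dz], [wx, wy, wz]], ...]. A call has exactly 5 rows; each row is the pose to reach, as a shift and turn from the pose commanded when the call began, along the tool's axes at that moment; what a row does not reach only later rows make up. A row lasts 1/12 s, in which the tool goes at most 41.7 mm and 7.16 degrees, less where a joint would pass 70% of its speed; a pose out of reach is approached as far as the arm can. A call with a gripper value outside its range is refused whole. The fingers move at their own pace and stop on an object; "grip_force" is the grip in N (left out, the last holds). Time passes only in rows, so rows that repeat a pose let the fingers close, or fill a call up. It gives the time, the measured TCP pose, the force, the opening and the grip force at its end, in the units of the state.
- sense(): the state, without advancing time (a new reading comes with each control period).
- capture(name): name is "scene" or "side" or "wrist"; returns the picture (384x512x3 uint8, red, green, blue); there is no depth.
- camera_model(name): a dict with "fx", "fy", "cx", "cy" (pixels), "world_from_camera" (4x4, takes a point from camera to world coordinates). Camera axes: x right, y down, z forward; pixel columns grow to the right and rows downward; lengths in m; the calibration is good to about 2 mm. The wrist camera is an equidistant fisheye: a pixel r from the principal point sees the ray r / f radians off the axis. A picture is of the moment at which its call begins: read the wrist's pose just before it. camera_model takes no time and is no camera call; for the wrist camera it gives the pose at the moment of the call.
- finish_job(): hands the job in; it is judged then, once.
The state is a dict: "clock": time; "q": joint angles; "joint_vel": joint speeds; "joint_efforts": joint torques, N m; "position": TCP position; "eef_rot": TCP orientation; "wrist_force": force on the tool from outside, world axes, zero at the start; "torque": the same for the moment, N m; "gripper_width": finger opening in m; "grip_force": force on a finger pad.
Only numpy, scipy, OpenCV 4.12 (cv2) and the standard library are available. Lean on these libraries where they do the work, as an engineer would, in place of code of your own. Each camera call takes 0.05 s, during which the arm holds its last target. There are 200 camera calls.

## Working session

There is one attempt and no reset: what is moved stays moved. The work goes in short steps, Python scripts to look and compute and a tool call to move; the robot and the scene stay as the last step left them, time stands still between calls to the robot, and variables do not carry over. Pictures are saved under pics/ and viewed, at most 14 in all, crops included, and the job is handed in when it is done.

Besides the shell and the picture viewer there is one more tool, called after "Call:" by a JSON object that holds its "api" and its "payload", one argument or row to a line. servo_tool: Moves the arm, as the interface text tells. Its arguments: {"type":"object","properties":{"rows":{"type":"array","items":{"type":"array"}},"grip_force":{"type":"number"}},"required":["rows"]}

```bash
mkdir -p pics; cat > h.py <<'E'
from bench import *
import numpy as np, cv2
from scipy.spatial.transform import Rotation as R
def save(name,fn,crop=None,scale=1):
    im=capture(name)
    if crop: a,b,c,d=crop; im=im[b:d,a:c]
    if scale!=1: im=cv2.resize(im,None,fx=scale,fy=scale,interpolation=cv2.INTER_CUBIC)
    cv2.imwrite('pics/'+fn,im[:,:,::-1])
def ray(name,u,v,m=None):
    m=m or camera_model(name)
    x=(u-m['cx'])/m['fx'];y=(v-m['cy'])/m['fy']
    if name=='wrist':
        r=np.hypot(x,y); s=np.sin(r)/r if r>1e-9 else 1
        d=np.array([x*s,y*s,np.cos(r)])
    else: d=np.array([x,y,1.])
    T=np.array(m['world_from_camera']); return T[:3,3],T[:3,:3]@d
def at(name,u,v,z,m=None):
    o,d=ray(name,u,v,m); return o+d*(z-o[2])/d[2]
def pix(name,p,m=None):
    m=m or camera_model(name); T=np.array(m['world_from_camera'])
    c=T[:3,:3].T@(np.array(p)-T[:3,3])
    if name=='wrist':
        th=np.arctan2(np.hypot(c[0],c[1]),c[2]); k=th/np.hypot(c[0],c[1])
        return m['cx']+m['fx']*c[0]*k, m['cy']+m['fy']*c[1]*k
    return m['cx']+m['fx']*c[0]/c[2], m['cy']+m['fy']*c[1]/c[2]
def st():
    s=sense(); print(s['clock'],np.round(s['position'],4),np.round(s['eef_rot'],3),np.round(s['wrist_force'],1),s['gripper_width'],s['grip_force'])
    return s
def to(p,yaw=None):
    """shift in tool axes to world p; yaw=world dir angle of tool y wanted (mod pi)"""
    s=sense(); Rm=R.from_rotvec(s['eef_rot']).as_matrix()
    print('shift mm',np.round(1000*Rm.T@(np.array(p)-s['position']),1))
    if yaw is not None:
        y=Rm[:,1]; d=yaw-np.arctan2(y[1],y[0]); d=(d+np.pi/2)%np.pi-np.pi/2
        print('turn z deg',-np.degrees(d)*np.sign(-Rm[2,2]), 'q6',s['q'][5])
E
cat > t.py <<'E'
E
python3 - <<'E'
from h import *
a=capture('scene');b=capture('side');c=capture('wrist')
cv2.imwrite('pics/a.png',cv2.resize(a,None,fx=1.56,fy=1.56,interpolation=cv2.INTER_CUBIC)[:,:,::-1])
cv2.imwrite('pics/b.png',cv2.resize(b,None,fx=1.56,fy=1.56,interpolation=cv2.INTER_CUBIC)[:,:,::-1])
cv2.imwrite('pics/c.png',cv2.resize(c,None,fx=1.56,fy=1.56,interpolation=cv2.INTER_CUBIC)[:,:,::-1])
st()
for n in('scene','side','wrist'):
    m=camera_model(n);print(n,m['fx'],m['cx'],m['cy'],np.round(m['world_from_camera'],3).tolist())
print(np.round(R.from_rotvec(sense()['eef_rot']).as_matrix(),3))
E
```

```text
0.15 [6.247e-01 1.000e-04 2.388e-01] [-2.221e+00 -2.221e+00  1.000e-03] [ 1.   0.1 -0.6] 0.08509320909385011 0.0
scene 474.81472296616136 260.2502790515349 190.9999175601018 [[0.378, 0.73, -0.57, 1.323], [0.926, -0.298, 0.232, -0.291], [-0.001, -0.615, -0.789, 1.032], [0.0, 0.0, 0.0, 1.0]]
side 447.01280614822065 256.3783756579846 187.3429718212319 [[0.932, -0.178, 0.317, 0.199], [-0.363, -0.503, 0.784, -0.986], [0.02, -0.846, -0.533, 0.732], [0.0, 0.0, 0.0, 1.0]]
wrist 297.3186396354542 254.9667795154299 188.7513537228403 [[1.0, 0.001, 0.0, 0.625], [0.001, -0.953, -0.302, 0.076], [0.0, 0.302, -0.953, 0.372], [0.0, 0.0, 0.0, 1.0]]
[[-0.     1.    -0.001]
 [ 1.     0.     0.   ]
 [ 0.    -0.001 -1.   ]]
```

View pics/a.png

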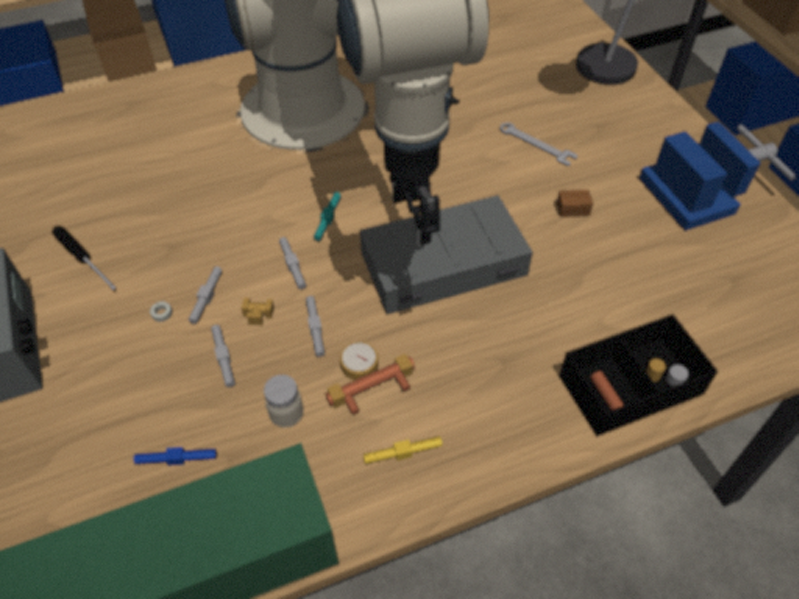

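View pics/c.png

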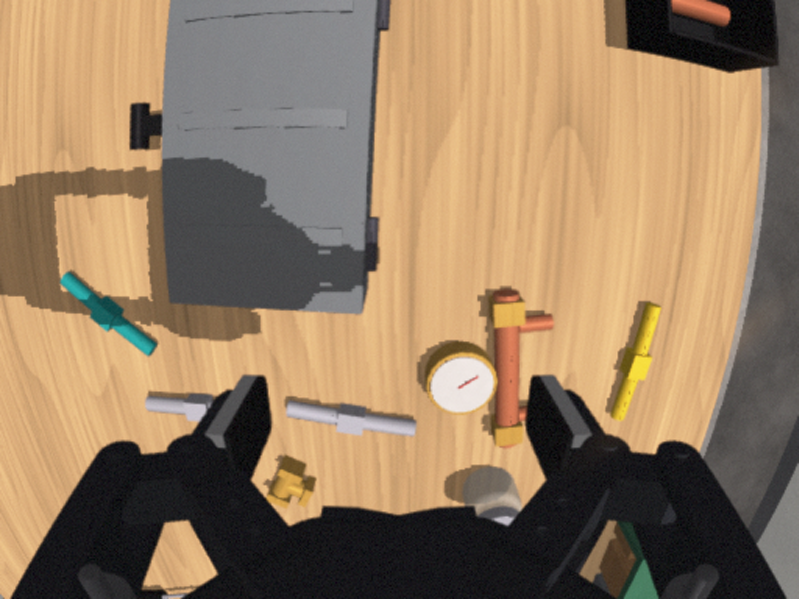

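Candidates in the scene view: four polished steel mandrels at (292,262), (206,294), (314,325) and (222,355). The look-alikes to leave alone are teal (327,217), blue (175,456) and yellow (403,450). The case is at (445,250), and its bar appears in the wrist view at (140,126).

```bash
python3 - <<'E'
from h import *
k=1.5625
m=camera_model('wrist')
p=lambda u,v,z:np.round(at('wrist',u/k,v/k,z,m),4)
print('bar ends',p(140,104,.055),p(140,149,.055))
print('lid top? R corners',p(170,302,.065),p(362,312,.065))
print('front edge',p(165,150,.065),p(172,20,.065),'back',p(372,200,.065),p(380,20,.065))
print('mandA',p(352,418,.02),p(290,408,.016),p(412,428,.016))
im=capture('scene')
ms=camera_model('scene')
for n,a in dict(A=[(281,240),(301,284)],B=[(218,270),(194,319)],C=[(310,299),(320,352)],D=[(214,328),(230,383)]).items():
    e=[at('scene',u/k,v/k,.01,ms) for u,v in a]
    print(n,np.round(sum(e)/2,4),'len',np.linalg.norm(e[0]-e[1]),'ang',np.degrees(np.arctan2(*(e[0]-e[1])[1::-1])))
c=im[100:290,90:360]
cv2.imwrite('pics/d.png',cv2.resize(c,None,fx=2.9,fy=2.9,interpolation=cv2.INTER_CUBIC)[:,:,::-1])
E
```

```text
bar ends [0.4332 0.1245 0.055 ] [0.4321 0.0901 0.055 ]
lid top? R corners [ 0.4516 -0.0266  0.065 ] [ 0.5996 -0.0335  0.065 ]
front edge [0.4597 0.0868 0.065 ] [0.4652 0.1826 0.065 ] back [0.6077 0.045  0.065 ] [0.613  0.1667 0.065 ]
mandA [ 0.5838 -0.1506  0.02  ] [ 0.5267 -0.1443  0.016 ] [ 0.6378 -0.1637  0.016 ]
A [ 0.4261 -0.1539  0.01  ] len 0.11524173908436947 ang -178.4116139766139
B [ 0.4422 -0.3128  0.01  ] len 0.11208031407942727 ang 145.49022854803545
C [ 0.5782 -0.1569  0.01  ] len 0.11394790110266334 ang 170.71151122776197
D [ 0.5783 -0.3178  0.01  ] len 0.11674375955591168 ang 179.42873313061986
```

View pics/d.png

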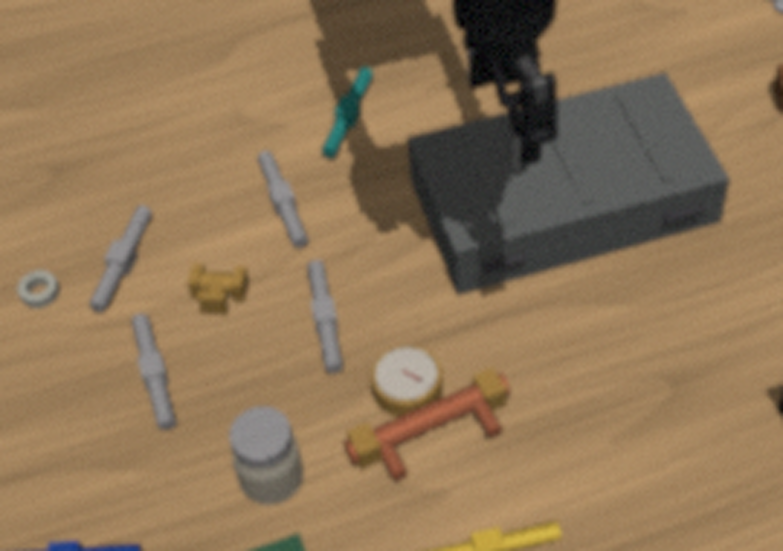

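Call:
{"api": "servo_tool", "payload": {
  "rows": [
    [0,[0.015,-0.03,0],[0,0,7]],
    [0,[0.04,-0.07,0],[0,0,14]],
    [0,[0.065,-0.11,0],[0,0,21]],
    [0,[0.09,-0.15,0],[0,0,28]],
    [0,[0.107,-0.18,0],[0,0,35]]
  ]
}}

```text
clock: 0.62
position: [0.4512, 0.1029, 0.2391]
eef_rot: [-2.791, -1.441, 0.0]
wrist_force: [-0.1, 1.7, 0.6]
gripper_width: 0.0852
grip_force: 0.0
```

Call:
{"api": "servo_tool", "payload": {
  "rows": [
    [0,[0,0,0],[0,0,7]],
    [0,[0,0,0],[0,0,14]],
    [0,[0,0,0],[0,0,21]],
    [0,[0,0,0],[0,0,28]],
    [0,[0,0,0],[0,0,35]]
  ]
}}

```text
clock: 1.03
position: [0.4529, 0.1024, 0.2393]
eef_rot: [3.095, 0.537, 0.0]
wrist_force: [-0.7, 0.2, 1.0]
gripper_width: 0.0859
grip_force: 0.0
```

Call:
{"api": "servo_tool", "payload": {
  "rows": [
    [0,[0,0,0],[0,0,7]],
    [0,[0,0,0],[0,0,14]],
    [0,[0,0,0],[0,0,21]],
    [0,[0,0,0],[0,0,22.6]],
    [0,[0,0,0],[0,0,22.6]]
  ]
}}

```text
clock: 1.45
position: [0.453, 0.1023, 0.2392]
eef_rot: [3.141, -0.074, -0.0]
wrist_force: [-0.2, 0.1, -0.2]
gripper_width: 0.0855
grip_force: 0.0
```

```bash
python3 - <<'E'
from h import *
im=capture('wrist'); st(); m=camera_model('wrist'); print(np.round(m['world_from_camera'],3).tolist(), sense()['q'])
print(pix('wrist',(.4327,.1073,.055),m),pix('wrist',(.4655,.098,.065),m))
to((.4327,.1073,.036),np.radians(87.4))
cv2.imwrite('pics/e.png',cv2.resize(im,None,fx=1.5625,fy=1.5625,interpolation=cv2.INTER_CUBIC)[:,:,::-1])
E
```

```text
1.5 [0.453  0.1023 0.2393] [ 3.141 -0.07  -0.   ] [-0.2 -0.3 -0.4] 0.08549576678844362 0.0
[[-0.043, -0.953, -0.3, 0.53], [-0.999, 0.041, 0.013, 0.098], [0.0, 0.301, -0.954, 0.373], [0.0, 0.0, 0.0, 1.0]] [9.34287726e-02 2.68899396e-01 1.72520615e+00 4.51638888e-06
 1.14757179e+00 1.70849710e+00]
(np.float64(250.54010694312868), np.float64(186.76181839550804)) (np.float64(257.7338732662262), np.float64(159.53682677913895))
shift mm [-20.5  -4.1 203.3]
turn z deg 0.06329479151359456 q6 1.708497102653816
```

View pics/e.png

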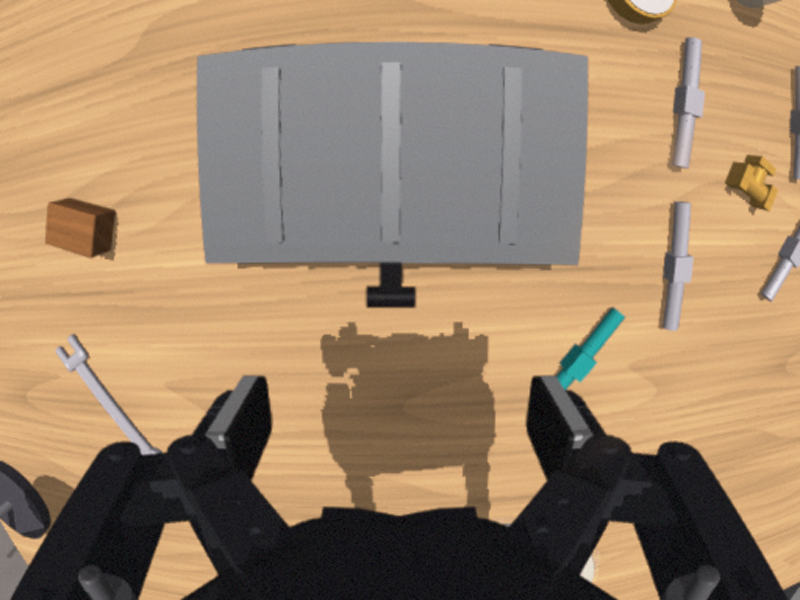

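The closed case fills (197–588, 45–264), and its front edge is level in the image, so the yaw is right. The bar is centred at (391,297), the teal look-alike is at (585,350) and the wooden block at (80,228).

```bash
python3 - <<'E'
from h import *
k=1.5625
m=camera_model('wrist')
p=lambda u,v,z:np.round(at('wrist',u/k,v/k,z,m),4)
print('bar',p(391,297,.053),p(367,297,.053),p(415,297,.053))
F=[p(205,264,.065),p(580,264,.065),p(197,57,.065),p(588,57,.065)]
print(F,sum(F)/4)
print('lid edge from center strip',p(391,242,.065),p(391,62,.065))
b=p(391,297,.047); 
to((b[0],b[1],.036),np.radians(87.4))
E
```

```text
bar [0.4282 0.1079 0.053 ] [0.4289 0.1252 0.053 ] [0.4274 0.0905 0.053 ]
[array([0.4628, 0.2409, 0.065 ]), array([ 0.4509, -0.0289,  0.065 ]), array([0.6113, 0.2337, 0.065 ]), array([ 0.5984, -0.0349,  0.065 ])] [0.53085 0.1027  0.065  ]
lid edge from center strip [0.4709 0.1057 0.065 ] [0.5915 0.1002 0.065 ]
shift mm [-26.9  -4.6 203.3]
turn z deg 0.06329479151359456 q6 1.708497102653816
```

Call:
{"api": "servo_tool", "payload": {
  "rows": [
    [0,[-0.025,-0.005,0.03],[0,0,0]],
    [0,[-0.025,-0.005,0.06],[0,0,0]],
    [0,[-0.025,-0.005,0.09],[0,0,0]],
    [0,[-0.025,-0.005,0.12],[0,0,0]],
    [0,[-0.025,-0.005,0.15],[0,0,0]]
  ]
}}

```text
clock: 1.92
position: [0.4283, 0.1085, 0.0883]
eef_rot: [-3.141, 0.068, -0.002]
wrist_force: [0.4, 0.0, -1.1]
gripper_width: 0.0854
grip_force: 0.0
```

Call:
{"api": "servo_tool", "payload": {
  "rows": [
    [0,[0,0,0.015],[0,0,0]],
    [0,[0,0,0.03],[0,0,0]],
    [0,[0,0,0.042],[0,0,0]],
    [0,[0,0,0.05],[0,0,0]],
    [0,[0,0,0.053],[0,0,0]]
  ]
}}

```text
clock: 2.33
position: [0.428, 0.1084, 0.0353]
eef_rot: [3.141, -0.069, -0.002]
wrist_force: [-0.2, 0.7, -0.7]
gripper_width: 0.0853
grip_force: 0.0
```

Call:
{"api": "servo_tool", "payload": {
  "rows": [
    [0.7,[0,0,0],[0,0,0]],
    [0.7,[0,0,0],[0,0,0]],
    [0.7,[0,0,0],[0,0,0]],
    [0.7,[0,0,0],[0,0,0]],
    [0.7,[0,0,0],[0,0,0]]
  ],
  "grip_force": 25
}}

```text
clock: 2.75
position: [0.4287, 0.1093, 0.0371]
eef_rot: [-3.139, 0.072, -0.002]
wrist_force: [-1.5, 12.4, 11.0]
gripper_width: 0.0355
grip_force: 23.8
```

```bash
python3 - <<'E'
from h import *
save('wrist','f.png',scale=1.3); st()
s=sense()
# arc: bar at TCP+11mm up; hinge offsets
x0,z0=.180,.012; r=np.hypot(x0,z0); a0=np.arctan2(z0,x0)
for t in np.arange(0,1.76,.1):
    print(round(t,2),'dx',round(1000*(x0-r*np.cos(a0+t))),'up',round(1000*(r*np.sin(a0+t)-z0)))
E
```

```text
2.8 [0.4287 0.1093 0.0371] [-3.14e+00  7.20e-02 -3.00e-03] [-2.4 15.  10.2] 0.0353782187948481 23.837226927280426
0.0 dx 0 up 0
0.1 dx 2 up 18
0.2 dx 6 up 36
0.3 dx 12 up 53
0.4 dx 19 up 69
0.5 dx 28 up 85
0.6 dx 38 up 100
0.7 dx 50 up 113
0.8 dx 63 up 125
0.9 dx 78 up 136
1.0 dx 93 up 146
1.1 dx 109 up 154
1.2 dx 126 up 160
1.3 dx 143 up 165
1.4 dx 161 up 167
1.5 dx 179 up 168
1.6 dx 197 up 168
1.7 dx 215 up 165
```

View pics/f.png

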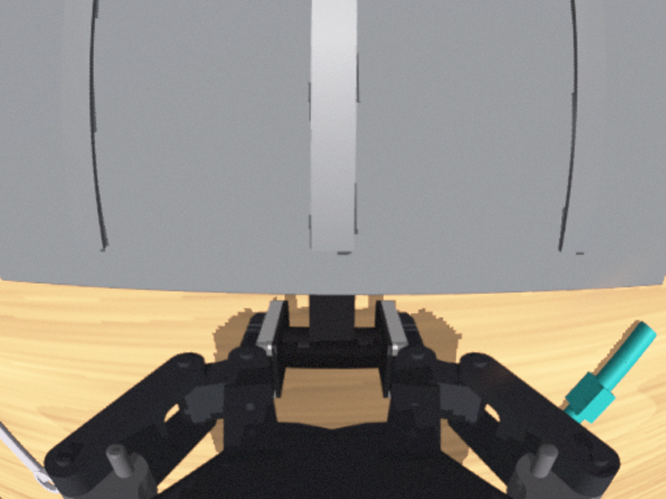

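The bar is held between the pads, which are either side of the neck at (335,335). Next I'll swing the lid up.

Call:
{"api": "servo_tool", "payload": {
  "rows": [
    [0.7,[0.001,-0.002,-0.009],[0,0,0]],
    [0.7,[0.002,-0.002,-0.018],[0,0,0]],
    [0.7,[0.006,-0.002,-0.036],[0,0,0]],
    [0.7,[0.012,-0.002,-0.053],[0,0,0]],
    [0.7,[0.019,-0.002,-0.069],[0,0,0]]
  ],
  "grip_force": 30
}}

```text
clock: 3.22
position: [0.4469, 0.1087, 0.1064]
eef_rot: [3.139, -0.07, -0.001]
wrist_force: [3.4, -12.7, -5.4]
gripper_width: 0.035
grip_force: 31.3
```

Call:
{"api": "servo_tool", "payload": {
  "rows": [
    [0.7,[0.009,0,-0.016],[0,0,0]],
    [0.7,[0.019,0,-0.031],[0,0,0]],
    [0.7,[0.031,0,-0.044],[0,0,0]],
    [0.7,[0.044,0,-0.056],[0,0,0]],
    [0.7,[0.059,0,-0.067],[0,0,0]]
  ]
}}

```text
clock: 3.63
position: [0.5054, 0.1056, 0.1733]
eef_rot: [3.139, -0.071, -0.003]
wrist_force: [-0.6, -13.2, -3.8]
gripper_width: 0.0355
grip_force: 31.4
```

Call:
{"api": "servo_tool", "payload": {
  "rows": [
    [0.7,[0.015,0,-0.01],[0,0,0]],
    [0.7,[0.031,0,-0.018],[0,0,0]],
    [0.7,[0.048,0,-0.024],[0,0,0]],
    [0.7,[0.065,0,-0.029],[0,0,0]],
    [0.7,[0.083,0,-0.031],[0,0,0]]
  ]
}}

```text
clock: 4.05
position: [0.5894, 0.1012, 0.2044]
eef_rot: [3.138, -0.071, -0.0]
wrist_force: [-2.2, -17.4, 4.5]
gripper_width: 0.0353
grip_force: 32.6
```

Call:
{"api": "servo_tool", "payload": {
  "rows": [
    [0.7,[0.009,0,0],[0,0,0]],
    [0.7,[0.018,0,0],[0,0,0]],
    [0.7,[0.036,0,0],[0,0,0]],
    [0.7,[0.045,0,0.001],[0,0,0]],
    [0.7,[0.054,0,0.003],[0,0,0]]
  ]
}}

```text
clock: 4.47
position: [0.644, 0.0983, 0.2011]
eef_rot: [3.137, -0.072, 0.002]
wrist_force: [-0.4, -19.5, 9.3]
gripper_width: 0.0352
grip_force: 33.4
```

```bash
python3 - <<'E'
from h import *
st(); save('side','g.png')
E
```

```text
4.4667 [0.644  0.0983 0.2011] [ 3.137e+00 -7.200e-02  2.000e-03] [ -0.4 -19.5   9.3] 0.035246992269107956 33.35065394639969
```

View pics/g.png

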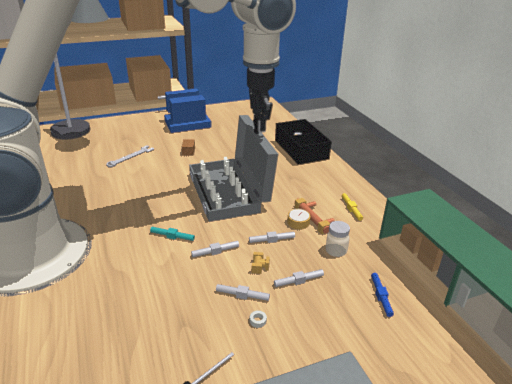

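The side view shows the lid upright and slightly past vertical, with the white clips visible. I'll let go of the bar and rise.

Call:
{"api": "servo_tool", "payload": {
  "rows": [
    [0.2,[0,0,0],[0,0,0]],
    [0,[0,0,0],[0,0,0]],
    [0,[0,0,0],[0,0,0]],
    [0,[0,0,-0.02],[0,0,0]],
    [0,[0,0,-0.05],[0,0,0]]
  ]
}}

```text
clock: 4.93
position: [0.6413, 0.1008, 0.2484]
eef_rot: [3.141, -0.071, -0.009]
wrist_force: [-0.2, 1.2, 0.9]
gripper_width: 0.0856
grip_force: 0.0
```

Call:
{"api": "servo_tool", "payload": {
  "rows": [
    [0,[-0.03,0,0],[0,0,0]],
    [0,[-0.07,0,0],[0,0,0]],
    [0,[-0.11,0,0],[0,0,0]],
    [0,[-0.15,0,0],[0,0,0]],
    [0,[-0.18,0,0],[0,0,0]]
  ]
}}

```text
clock: 5.35
position: [0.4597, 0.1091, 0.2503]
eef_rot: [-3.141, 0.07, 0.002]
wrist_force: [0.4, 1.2, 0.2]
gripper_width: 0.0854
grip_force: 0.0
```

```bash
python3 - <<'E'
from h import *
st(); save('wrist','i.png',scale=1.5625)
E
```

```text
5.35 [0.4597 0.1091 0.2503] [-3.141e+00  7.000e-02  2.000e-03] [0.4 1.2 0.2] 0.08541635616958 0.0
```

View pics/i.png

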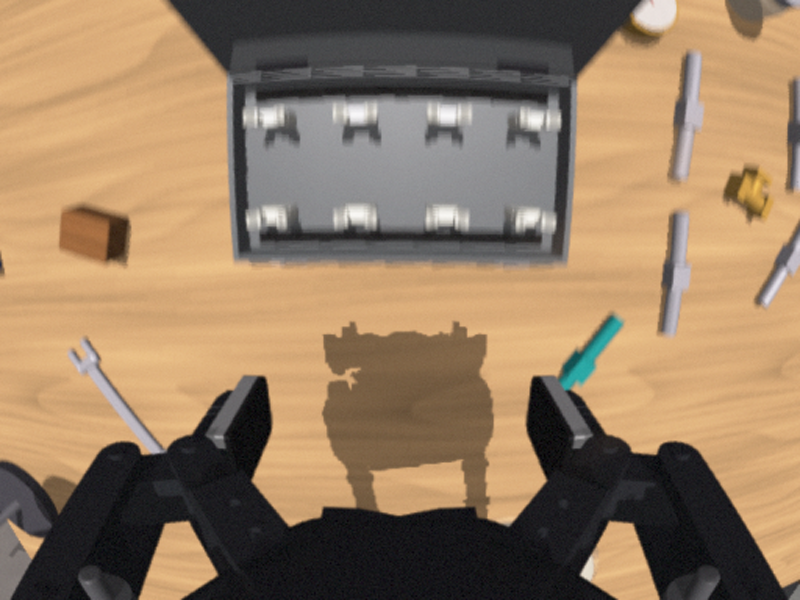

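The lid stands open. The clip mouths are at rows 115 and 218, columns 269, 356, 447 and 532. Mandrels show at (675,278), (687,115), (795,130) and (785,265). I'll rectify the views onto bench coordinates and detect them there.

```bash
cat >> h.py <<'E'
def top(name,x0,x1,y0,y1,z=.01,res=1000,im=None,m=None):
    """bird view, rows = x decreasing (x1 at top), cols = y decreasing (y1 left)"""
    if im is None:
        m=camera_model(name); im=capture(name)
    T=np.array(m['world_from_camera'])
    X,Y=np.meshgrid(np.arange(x1,x0,-1/res),np.arange(y1,y0,-1/res),indexing='ij')
    P=np.stack([X-T[0,3],Y-T[1,3],np.full_like(X,z)-T[2,3]],-1)@T[:3,:3]
    if name=='wrist':
        h=np.hypot(P[...,0],P[...,1]); k=np.arctan2(h,P[...,2])/np.maximum(h,1e-9)
    else: k=1/P[...,2]
    return cv2.remap(im,(m['cx']+m['fx']*P[...,0]*k).astype('f4'),(m['cy']+m['fy']*P[...,1]*k).astype('f4'),cv2.INTER_LINEAR)
def mandrels(name,x0=.33,x1=.68,y0=-.42,y1=-.07,z=.012,im=None,m=None,vmin=100):
    v=top(name,x0,x1,y0,y1,z,im=im,m=m); h=cv2.cvtColor(v,cv2.COLOR_RGB2HSV)
    mask=((h[...,1]<60)&(h[...,2]>vmin)).astype('u1')*255
    mask=cv2.morphologyEx(mask,cv2.MORPH_OPEN,np.ones((3,3)))
    out=[]
    for c in cv2.findContours(mask,cv2.RETR_EXTERNAL,cv2.CHAIN_APPROX_NONE)[0]:
        if cv2.contourArea(c)<600: continue
        (a,b),(w,l),_=cv2.minAreaRect(c)
        vx,vy,_,_=cv2.fitLine(c,cv2.DIST_L2,0,.01,.01).ravel()
        ang=np.degrees(np.arctan2(-vx,-vy)); ang=(ang+90)%180-90
        out.append((round(x1-b/1000,4),round(y1-a/1000,4),round(ang,1),int(max(w,l)),int(min(w,l))))
        print(name,'x,y,ang,len,wid',out[-1])
    return v,out
E
python3 - <<'E'
from h import *
m=camera_model('wrist');im=capture('wrist')
k=1.5625
for v in(218,115):
    print([np.round(at('wrist',u/k,v/k,.055,m)[:2],4).tolist() for u in(269,356,447,532)])
print('rim corners',[np.round(at('wrist',u/k,v/k,.035,m)[:2],4).tolist() for u,v in((236,262),(567,262),(228,80),(575,82))])
v,_=mandrels('wrist',y0=-.36,im=im,m=m)
s,_=mandrels('scene')
sd,_=mandrels('side')
cv2.imwrite('pics/j.png',np.hstack([v,s,sd])[:,:,::-1])
E
```

```text
[[0.4907, 0.2012], [0.4866, 0.1372], [0.4839, 0.0724], [0.4825, 0.0095]]
[[0.5655, 0.1954], [0.5599, 0.1332], [0.5573, 0.0702], [0.5577, 0.009]]
rim corners [[0.4548, 0.2389], [0.4433, -0.0272], [0.5995, 0.2325], [0.587, -0.0331]]
wrist x,y,ang,len,wid (0.4283, -0.3082, np.float32(-36.9), 87, 29)
wrist x,y,ang,len,wid (0.431, -0.157, np.float32(0.4), 122, 24)
wrist x,y,ang,len,wid (0.5822, -0.1616, np.float32(-10.3), 122, 25)
wrist x,y,ang,len,wid (0.6677, -0.1262, np.float32(-77.5), 49, 18)
scene x,y,ang,len,wid (0.4514, -0.3939, np.float32(7.1), 41, 34)
scene x,y,ang,len,wid (0.4395, -0.3165, np.float32(-35.1), 123, 23)
scene x,y,ang,len,wid (0.429, -0.152, np.float32(-0.3), 128, 22)
scene x,y,ang,len,wid (0.5783, -0.1573, np.float32(-9.7), 124, 20)
scene x,y,ang,len,wid (0.5785, -0.317, np.float32(-2.3), 125, 20)
scene x,y,ang,len,wid (0.666, -0.2475, np.float32(-89.7), 51, 28)
scene x,y,ang,len,wid (0.661, -0.11, np.float32(-89.0), 52, 38)
side x,y,ang,len,wid (0.446, -0.3985, np.float32(58.7), 41, 38)
side x,y,ang,len,wid (0.428, -0.1555, np.float32(1.6), 124, 43)
side x,y,ang,len,wid (0.4405, -0.3175, np.float32(-35.0), 122, 40)
side x,y,ang,len,wid (0.579, -0.161, np.float32(-7.9), 124, 44)
side x,y,ang,len,wid (0.5785, -0.32, np.float32(-0.3), 127, 38)
side x,y,ang,len,wid (0.6695, -0.0965, np.float32(88.7), 53, 21)
```

```bash
python3 - <<'E'
from h import *
st()
v=top('wrist',.43,.63,-.04,.25,z=.055,res=2500)
cv2.imwrite('pics/k.png',v[:,:,::-1])
mandrels('wrist',y0=-.36)
E
```

```text
5.55 [0.4629 0.1091 0.2509] [-3.141e+00  7.000e-02 -2.000e-03] [ 0.9 -0.3 -0. ] 0.08531206977914761 0.0
wrist x,y,ang,len,wid (0.4298, -0.3097, np.float32(-37.5), 91, 29)
wrist x,y,ang,len,wid (0.4309, -0.1568, np.float32(0.2), 121, 24)
wrist x,y,ang,len,wid (0.5817, -0.1614, np.float32(-10.3), 121, 25)
wrist x,y,ang,len,wid (0.669, -0.126, np.float32(-75.1), 46, 22)
```

View pics/k.png

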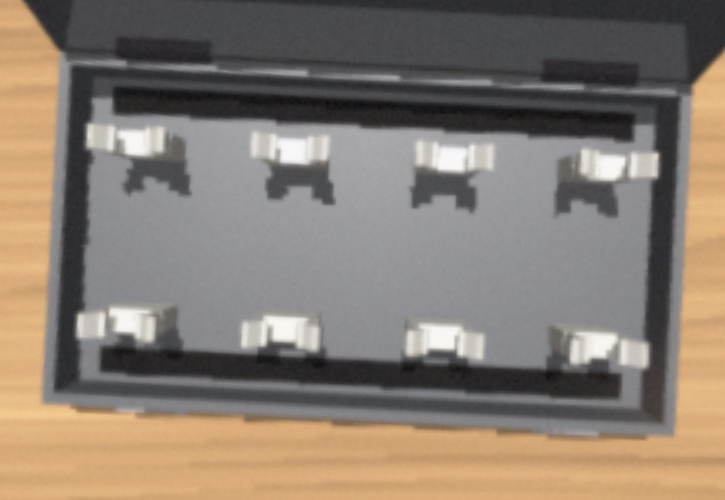

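The rectified case view shows all eight clips, with the pairs 65 mm apart, centred at (.532,.103) and yawed about −2.8°. This agrees with the lid measurement. I'll go to mandrel A first, at (.429,−.156).

Call:
{"api": "servo_tool", "payload": {
  "rows": [
    [0,[-0.004,0.03,0],[0,0,-2.8]],
    [0,[-0.008,0.065,0],[0,0,-2.8]],
    [0,[-0.012,0.1,0],[0,0,-2.8]],
    [0,[-0.016,0.135,0],[0,0,-2.8]],
    [0,[-0.02,0.17,0],[0,0,-2.8]]
  ]
}}

```text
clock: 6.07
position: [0.4361, -0.0619, 0.2503]
eef_rot: [3.141, 0.006, 0.001]
wrist_force: [1.8, -0.1, -0.2]
gripper_width: 0.0857
grip_force: 0.0
```

Call:
{"api": "servo_tool", "payload": {
  "rows": [
    [0.2,[0,0.03,0.02],[0,0,0]],
    [0.4,[0,0.06,0.05],[0,0,0]],
    [0.4,[0,0.085,0.08],[0,0,0]],
    [0.4,[0,0.095,0.1],[0,0,0]],
    [0.4,[0,0.095,0.1],[0,0,0]]
  ]
}}

```text
clock: 6.48
position: [0.4352, -0.157, 0.1468]
eef_rot: [-3.14, -0.001, 0.007]
wrist_force: [-1.3, 0.7, -1.3]
gripper_width: 0.0512
grip_force: 0.0
```

```bash
python3 - <<'E'
from h import *
capture('side');st()
v,o=mandrels('wrist',x0=.35,x1=.65,y0=-.36,y1=-.07)
cv2.imwrite('pics/l.png',cv2.resize(v,None,fx=2,fy=2)[:,:,::-1])
a=min(o,key=lambda r:abs(r[0]-.43)+abs(r[1]+.156)); to((a[0],a[1],.010),np.radians(a[2]+90))
E
```

```text
6.5333 [ 0.4356 -0.1558  0.1487] [-3.14e+00 -2.00e-03  5.00e-03] [ 0.6  0.  -0.1] 0.05145637051371077 0.0
wrist x,y,ang,len,wid (0.43, -0.153, np.float32(0.0), 122, 20)
wrist x,y,ang,len,wid (0.4434, -0.318, np.float32(-34.7), 121, 25)
wrist x,y,ang,len,wid (0.5639, -0.1553, np.float32(-9.4), 85, 21)
wrist x,y,ang,len,wid (0.5743, -0.3211, np.float32(-3.7), 105, 23)
shift mm [ -6.   -2.1 140. ]
turn z deg 0.13087871824013836 q6 1.0971969785754898
```

View pics/l.png

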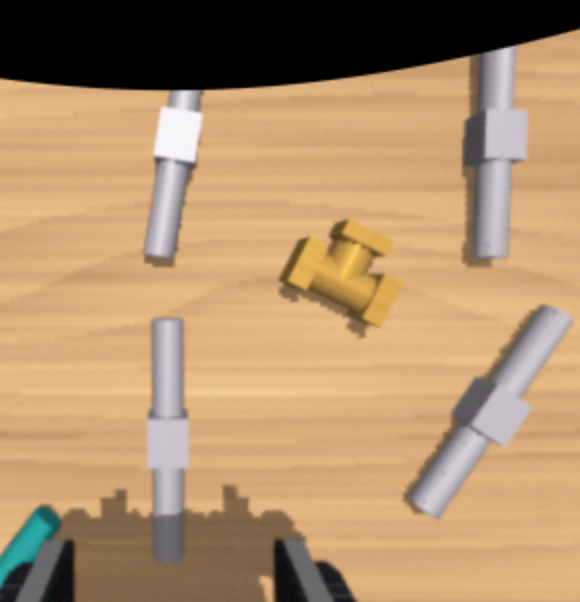

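The close view shows mandrel A's square at (168,440), i.e. x .430, y −.154, angle 0. The space beside it is free, with the tee and the teal part clear of the fingers.

Call:
{"api": "servo_tool", "payload": {
  "rows": [
    [0.4,[-0.003,-0.001,0.03],[0,0,0]],
    [0.4,[-0.006,-0.002,0.065],[0,0,0]],
    [0.4,[-0.006,-0.002,0.1],[0,0,0]],
    [0.4,[-0.006,-0.002,0.125],[0,0,0]],
    [0.4,[-0.006,-0.002,0.138],[0,0,0]]
  ]
}}

```text
clock: 7.0
position: [0.4305, -0.1522, 0.0111]
eef_rot: [-3.141, -0.007, 0.0]
wrist_force: [-0.0, -0.7, 0.8]
gripper_width: 0.0516
grip_force: 0.0
```

Call:
{"api": "servo_tool", "payload": {
  "rows": [
    [0.6,[0,0,0],[0,0,0]],
    [0.85,[0,0,0],[0,0,0]],
    [0.85,[0,0,0],[0,0,0]],
    [0.85,[0,0,0],[0,0,0]],
    [0.85,[0,0,0],[0,0,0]]
  ],
  "grip_force": 60
}}

```text
clock: 7.42
position: [0.431, -0.1533, 0.0138]
eef_rot: [3.14, 0.006, 0.004]
wrist_force: [0.9, 3.4, 15.1]
gripper_width: 0.0184
grip_force: 60.7
```

Call:
{"api": "servo_tool", "payload": {
  "rows": [
    [0.85,[0,0,-0.02],[0,0,0]],
    [0.85,[0,0,-0.05],[0,0,0]],
    [0.85,[0,0,-0.08],[0,0,0]],
    [0.85,[0,0,-0.11],[0,0,0]],
    [0.85,[0,0,-0.14],[0,0,0]]
  ]
}}

```text
clock: 7.83
position: [0.4298, -0.1529, 0.1548]
eef_rot: [3.141, 0.006, 0.002]
wrist_force: [0.5, -0.6, -2.5]
gripper_width: 0.0186
grip_force: 59.5
```

```bash
python3 - <<'E'
from h import *
capture('side');st();s=sense()
# mandrel plane = TCP height
mandrels('wrist',x0=.3,x1=.56,y0=-.2,y1=-.1,z=s['position'][2]+.004)
to((.5267,.0041,.12),np.radians(90-2.8))
E
```

```text
7.8833 [ 0.4318 -0.1539  0.1594] [3.138 0.006 0.01 ] [ 5.7 -0.8  4.9] 0.01815564857829691 59.714879393577576
wrist x,y,ang,len,wid (0.438, -0.155, np.float32(0.2), 110, 18)
shift mm [  95.  -157.9   37.1]
turn z deg 3.008277657852951 q6 1.094405839690318
```

Call:
{"api": "servo_tool", "payload": {
  "rows": [
    [0.85,[0.015,-0.025,0],[0,0,1]],
    [0.85,[0.035,-0.055,0],[0,0,2]],
    [0.85,[0.055,-0.085,0],[0,0,3]],
    [0.85,[0.073,-0.115,0],[0,0,3]],
    [0.85,[0.088,-0.145,0],[0,0,3]]
  ]
}}

```text
clock: 8.35
position: [0.5184, -0.0061, 0.1524]
eef_rot: [3.141, -0.077, 0.001]
wrist_force: [0.4, 0.1, -2.6]
gripper_width: 0.0184
grip_force: 59.6
```

Call:
{"api": "servo_tool", "payload": {
  "rows": [
    [0.85,[0.006,-0.013,0],[0,0,0]],
    [0.85,[0.007,-0.013,0.01],[0,0,0]],
    [0.85,[0.007,-0.013,0.03],[0,0,0]],
    [0.85,[0.007,-0.013,0.04],[0,0,0]],
    [0.85,[0.007,-0.013,0.04],[0,0,0]]
  ]
}}

```text
clock: 8.77
position: [0.5233, 0.0046, 0.1101]
eef_rot: [-3.14, 0.077, 0.006]
wrist_force: [-0.6, 0.4, -3.0]
gripper_width: 0.0186
grip_force: 59.7
```

```bash
python3 - <<'E'
from h import *
capture('side');s=st()
im=capture('wrist');m=camera_model('wrist')
z=s['position'][2]
mandrels('wrist',x0=.42,x1=.63,y0=-.04,y1=.05,z=z+.004,im=im,m=m,vmin=140)
to((.5267,.0041,z),np.radians(90-2.8))
cv2.imwrite('pics/n.png',np.hstack([top('wrist',.43,.63,-.045,.105,z=.055,res=2500,im=im,m=m),top('wrist',.43,.63,-.045,.105,z=z,res=2500,im=im,m=m)])[:,:,::-1])
E
```

```text
8.8167 [0.5239 0.0045 0.1113] [-3.14   0.078  0.005] [ 0.2 -0.3 -2.6] 0.01826725033215765 59.66742217540741
wrist x,y,ang,len,wid (0.5585, 0.017, np.float32(-33.8), 69, 66)
shift mm [2.1 0.2 0.8]
turn z deg -0.039999209097520645 q6 1.514990013997241
```

View pics/n.png

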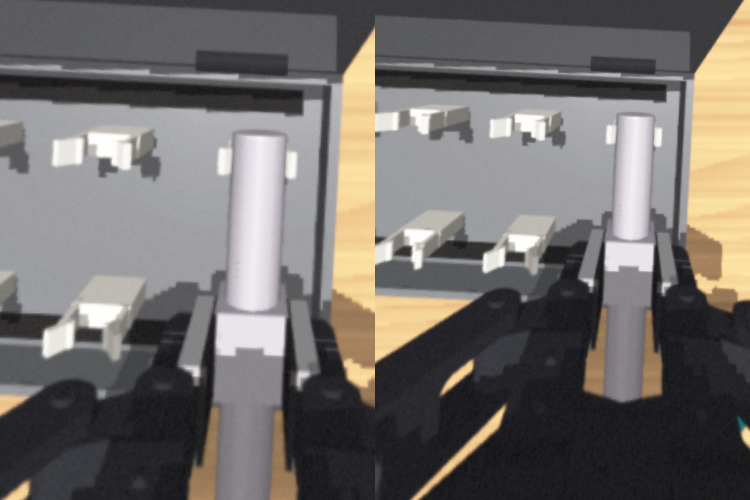

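The rod lies over pair 1. The back clip's tips straddle it at (224/291,160), so y agrees to within 1 mm. I'll shift 2.5 mm and press down.

Call:
{"api": "servo_tool", "payload": {
  "rows": [
    [0.85,[0.0025,0,0.012],[0,0,0]],
    [0.85,[0.0025,0,0.024],[0,0,0]],
    [0.85,[0.0025,0,0.036],[0,0,0]],
    [0.85,[0.0025,0,0.044],[0,0,0]],
    [0.85,[0.0025,0,0.048],[0,0,0]]
  ],
  "grip_force": 90
}}

```text
clock: 9.28
position: [0.5275, 0.0044, 0.064]
eef_rot: [-3.141, 0.078, 0.0]
wrist_force: [-0.7, 0.8, -2.3]
gripper_width: 0.0175
grip_force: 92.8
```

Call:
{"api": "servo_tool", "payload": {
  "rows": [
    [0.85,[0,0,0.004],[0,0,0]],
    [0.85,[0,0,0.008],[0,0,0]],
    [0.85,[0,0,0.012],[0,0,0]],
    [0.85,[0,0,0.016],[0,0,0]],
    [0.85,[0,0,0.016],[0,0,0]]
  ]
}}

```text
clock: 9.7
position: [0.5277, 0.0047, 0.0478]
eef_rot: [-3.141, 0.077, -0.0]
wrist_force: [2.8, 0.5, -10.1]
gripper_width: 0.0175
grip_force: 91.9
```

```bash
python3 - <<'E'
from h import *
capture('side');s=st()
E
```

```text
9.75 [0.5277 0.0048 0.048 ] [-3.141  0.077  0.   ] [  2.9   2.  -11.3] 0.0175684389625821 91.88191294670105
```

Call:
{"api": "servo_tool", "payload": {
  "rows": [
    [0.85,[0,0,0.002],[0,0,0]],
    [0.85,[0,0,0.004],[0,0,0]],
    [0.85,[0,0,0.006],[0,0,0]],
    [0.85,[0,0,0.006],[0,0,0]],
    [0.85,[0,0,0.006],[0,0,0]]
  ]
}}

```text
clock: 10.17
position: [0.5278, 0.0047, 0.0453]
eef_rot: [3.14, -0.076, 0.004]
wrist_force: [-16.1, 1.6, 66.5]
gripper_width: 0.0173
grip_force: 102.3
```

Call:
{"api": "servo_tool", "payload": {
  "rows": [
    [0.85,[0,0,-0.005],[0,0,0]],
    [0.72,[0,0,-0.005],[0,0,0]],
    [0.65,[0,0,-0.005],[0,0,0]],
    [0.65,[0,0,-0.005],[0,0,0]],
    [0.65,[0,0,-0.005],[0,0,0]]
  ],
  "grip_force": 60
}}

```text
clock: 10.58
position: [0.5276, 0.0047, 0.047]
eef_rot: [3.141, -0.077, -0.001]
wrist_force: [-0.4, -0.8, -0.1]
gripper_width: 0.0295
grip_force: 0.0
```

Call:
{"api": "servo_tool", "payload": {
  "rows": [
    [0.65,[0,0,-0.02],[0,0,0]],
    [0.65,[0,0,-0.05],[0,0,0]],
    [0.65,[-0.01,0,-0.08],[0,0,0]],
    [0.5,[-0.02,0,-0.11],[0,0,0]],
    [0.4,[-0.03,0,-0.14],[0,0,0]]
  ]
}}

```text
clock: 11.0
position: [0.497, 0.0062, 0.1882]
eef_rot: [-3.141, 0.077, 0.001]
wrist_force: [0.1, 0.7, 0.7]
gripper_width: 0.0509
grip_force: 0.0
```

```bash
python3 - <<'E'
from h import *
capture('side');s=st()
im=capture('wrist');m=camera_model('wrist')
a=top('wrist',.44,.63,-.04,.23,z=.05,res=1500,im=im,m=m)
b=cv2.resize(capture('side')[130:280,170:370],(0,0),fx=2.2,fy=2.2)
h=max(a.shape[0],b.shape[0]); f=lambda q:cv2.copyMakeBorder(q,0,h-q.shape[0],0,0,cv2.BORDER_CONSTANT)
cv2.imwrite('pics/o.png',np.hstack([f(a),f(b)])[:,:,::-1]); print(a.shape)
mandrels('scene')
to((.5785,-.1585,.14),np.radians(90-9.6))
E
```

```text
11.05 [0.4973 0.0062 0.1931] [ 3.14  -0.076  0.007] [1.8 1.  8. ] 0.05124719984992902 0.0
(285, 406, 3)
scene x,y,ang,len,wid (0.4509, -0.3939, np.float32(8.1), 41, 35)
scene x,y,ang,len,wid (0.4412, -0.3171, np.float32(-34.2), 126, 24)
scene x,y,ang,len,wid (0.5795, -0.317, np.float32(-2.0), 127, 20)
scene x,y,ang,len,wid (0.5801, -0.1575, np.float32(-9.7), 128, 20)
scene x,y,ang,len,wid (0.666, -0.2475, np.float32(-89.3), 51, 28)
scene x,y,ang,len,wid (0.661, -0.11, np.float32(-88.8), 52, 38)
shift mm [ 88.5 160.5  47.8]
turn z deg 6.798446363642788 q6 1.512093356073956
```

View pics/o.png

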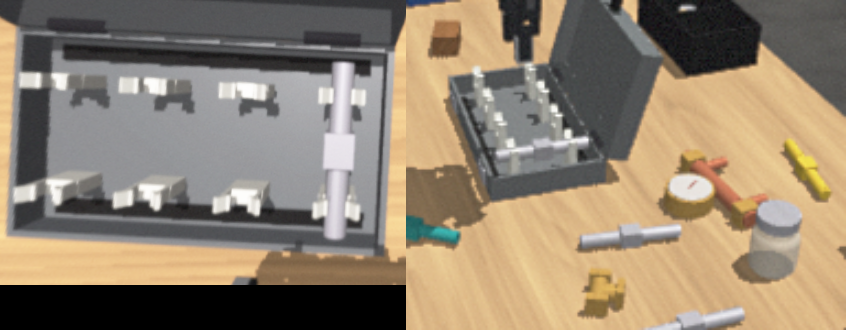

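Mandrel A is fully home in pair 1: its square is at (339,150), midway between the clip rows at 95 and 205. Next is mandrel C.

Call:
{"api": "servo_tool", "payload": {
  "rows": [
    [0.4,[0.015,0.03,0],[0,0,2]],
    [0.4,[0.035,0.065,0.01],[0,0,4]],
    [0.4,[0.055,0.1,0.02],[0,0,6.8]],
    [0.4,[0.072,0.132,0.03],[0,0,6.8]],
    [0.4,[0.085,0.155,0.04],[0,0,6.8]]
  ]
}}

```text
clock: 11.62
position: [0.5757, -0.1556, 0.145]
eef_rot: [-3.13, 0.265, 0.002]
wrist_force: [0.2, 0.1, -0.9]
gripper_width: 0.0512
grip_force: 0.0
```

Call:
{"api": "servo_tool", "payload": {
  "rows": [
    [0.4,[0.003,0.003,0],[0,0,0]],
    [0.4,[0.003,0.003,0],[0,0,0]],
    [0.4,[0.003,0.003,0],[0,0,0]],
    [0.4,[0.003,0.003,0],[0,0,0]],
    [0.4,[0.003,0.003,0],[0,0,0]]
  ]
}}

```text
clock: 12.03
position: [0.5771, -0.1551, 0.1473]
eef_rot: [-3.131, 0.261, 0.001]
wrist_force: [0.8, 0.4, -0.8]
gripper_width: 0.0514
grip_force: 0.0
```

```bash
python3 - <<'E'
from h import *
st()
v,o=mandrels('wrist',x0=.45,x1=.68,y0=-.25,y1=-.1)
mandrels('wrist',x0=.45,x1=.68,y0=-.25,y1=-.1,vmin=60)
a=min(o,key=lambda r:abs(r[0]-.58)+abs(r[1]+.158)); to((a[0],a[1],.014),np.radians(a[2]+90))
E
```

```text
12.0333 [ 0.5771 -0.1551  0.1473] [-3.131e+00  2.610e-01  1.000e-03] [ 0.8  0.4 -0.8] 0.051445865134515316 0.0
wrist x,y,ang,len,wid (0.5803, -0.1587, np.float32(-9.6), 122, 20)
wrist x,y,ang,len,wid (0.6665, -0.1195, np.float32(-70.9), 39, 27)
wrist x,y,ang,len,wid (0.5803, -0.1588, np.float32(-9.4), 122, 20)
wrist x,y,ang,len,wid (0.6665, -0.1195, np.float32(-71.2), 39, 27)
shift mm [  3.5   2.8 133.6]
turn z deg 0.05900068716409208 q6 1.3744858432166884
```

Call:
{"api": "servo_tool", "payload": {
  "rows": [
    [0.4,[0.002,0.001,0.03],[0,0,0]],
    [0.4,[0.0035,0.003,0.065],[0,0,0]],
    [0.4,[0.0035,0.003,0.1],[0,0,0]],
    [0.4,[0.0035,0.003,0.122],[0,0,0]],
    [0.4,[0.0035,0.003,0.132],[0,0,0]]
  ]
}}

```text
clock: 12.55
position: [0.5789, -0.1588, 0.0126]
eef_rot: [-3.13, 0.262, 0.005]
wrist_force: [-0.1, 0.2, 0.9]
gripper_width: 0.0514
grip_force: 0.0
```

Call:
{"api": "servo_tool", "payload": {
  "rows": [
    [0.6,[0,0,0],[0,0,0]],
    [0.85,[0,0,0],[0,0,0]],
    [0.85,[0,0,0],[0,0,0]],
    [0.85,[0,0,0],[0,0,0]],
    [0.85,[0,0,0],[0,0,0]]
  ],
  "grip_force": 90
}}

```text
clock: 12.97
position: [0.5814, -0.16, 0.0171]
eef_rot: [3.13, -0.263, 0.004]
wrist_force: [-1.2, 2.1, 10.2]
gripper_width: 0.0175
grip_force: 89.4
```

Call:
{"api": "servo_tool", "payload": {
  "rows": [
    [0.85,[0,0,-0.02],[0,0,0]],
    [0.85,[0,0,-0.05],[0,0,0]],
    [0.85,[0,0,-0.08],[0,0,0]],
    [0.85,[0,0,-0.11],[0,0,0]],
    [0.85,[0,0,-0.14],[0,0,0]]
  ]
}}

```text
clock: 13.38
position: [0.5803, -0.1597, 0.1578]
eef_rot: [3.13, -0.263, 0.002]
wrist_force: [0.4, 0.1, -2.3]
gripper_width: 0.0173
grip_force: 88.5
```

```bash
python3 - <<'E'
from h import *
capture('side');s=st()
mandrels('wrist',x0=.45,x1=.68,y0=-.25,y1=-.1,z=s['position'][2]+.002)
to((.5299,.070,.11),np.radians(90-2.8))
E
```

```text
13.4333 [ 0.5828 -0.1606  0.1635] [ 3.128 -0.262  0.013] [ 4.9 -1.2  6.7] 0.017137381881513838 88.78117561340332
wrist x,y,ang,len,wid (0.5874, -0.1665, np.float32(-9.9), 111, 26)
shift mm [ -91.1 -218.7   49.9]
turn z deg -6.795870712850891 q6 1.370554760641405
```

Call:
{"api": "servo_tool", "payload": {
  "rows": [
    [0.85,[-0.012,-0.03,0],[0,0,-2]],
    [0.85,[-0.026,-0.062,0],[0,0,-4]],
    [0.85,[-0.04,-0.095,0],[0,0,-6.8]],
    [0.85,[-0.053,-0.128,0],[0,0,-6.8]],
    [0.85,[-0.067,-0.16,0],[0,0,-6.8]]
  ]
}}

```text
clock: 13.9
position: [0.5404, 0.0106, 0.1555]
eef_rot: [-3.141, 0.077, -0.001]
wrist_force: [0.4, -0.3, -2.0]
gripper_width: 0.0171
grip_force: 88.8
```

Call:
{"api": "servo_tool", "payload": {
  "rows": [
    [0.85,[-0.01,-0.027,0],[0,0,0]],
    [0.85,[-0.017,-0.05,0],[0,0,0]],
    [0.85,[-0.017,-0.057,0.02],[0,0,0]],
    [0.85,[-0.017,-0.057,0.045],[0,0,0]],
    [0.85,[-0.017,-0.057,0.045],[0,0,0]]
  ]
}}

```text
clock: 14.32
position: [0.5247, 0.0676, 0.1074]
eef_rot: [3.141, -0.075, -0.007]
wrist_force: [-2.2, -0.5, -4.2]
gripper_width: 0.0172
grip_force: 88.7
```

```bash
python3 - <<'E'
from h import *
capture('side');s=st()
z=s['position'][2]
to((.531,.070,.066),np.radians(90-2.8))
E
```

```text
14.3667 [0.5254 0.0671 0.1091] [ 3.14  -0.076 -0.006] [-0.4 -0.8 -1.6] 0.017477717022302462 88.66667032241821
shift mm [ 5.6 -3.2 43.1]
turn z deg 0.036306906292132124 q6 1.6334164804855102
```

Call:
{"api": "servo_tool", "payload": {
  "rows": [
    [0.85,[0.0055,-0.003,0.01],[0,0,0]],
    [0.85,[0.0055,-0.003,0.022],[0,0,0]],
    [0.85,[0.0055,-0.003,0.034],[0,0,0]],
    [0.85,[0.0055,-0.003,0.041],[0,0,0]],
    [0.85,[0.0055,-0.003,0.043],[0,0,0]]
  ]
}}

```text
clock: 14.78
position: [0.5327, 0.0694, 0.0668]
eef_rot: [3.141, -0.078, -0.0]
wrist_force: [0.4, -0.6, -2.7]
gripper_width: 0.0173
grip_force: 88.8
```

Call:
{"api": "servo_tool", "payload": {
  "rows": [
    [0.85,[0,0,0.004],[0,0,0]],
    [0.85,[0,0,0.008],[0,0,0]],
    [0.85,[0,0,0.012],[0,0,0]],
    [0.85,[0,0,0.015],[0,0,0]],
    [0.85,[0,0,0.015],[0,0,0]]
  ]
}}

```text
clock: 15.2
position: [0.5329, 0.0699, 0.052]
eef_rot: [-3.14, 0.077, -0.001]
wrist_force: [3.7, 4.6, -11.7]
gripper_width: 0.0174
grip_force: 88.2
```

Call:
{"api": "servo_tool", "payload": {
  "rows": [
    [0.85,[0,0,0.001],[0,0,0]],
    [0.85,[0,0,0.002],[0,0,0]],
    [0.85,[0,0,0.003],[0,0,0]],
    [0.85,[0,0,0.003],[0,0,0]],
    [0.85,[0,0,0.003],[0,0,0]]
  ]
}}

```text
clock: 15.62
position: [0.5325, 0.0697, 0.0492]
eef_rot: [-3.141, 0.077, 0.0]
wrist_force: [1.7, 4.0, -9.1]
gripper_width: 0.0172
grip_force: 88.5
```

Call:
{"api": "servo_tool", "payload": {
  "rows": [
    [0.85,[0,0,0.001],[0,0,0]],
    [0.85,[0,0,0.002],[0,0,0]],
    [0.85,[0,0,0.003],[0,0,0]],
    [0.85,[0,0,0.003],[0,0,0]],
    [0.85,[0,0,0.003],[0,0,0]]
  ]
}}

```text
clock: 16.03
position: [0.5326, 0.0697, 0.0485]
eef_rot: [-3.141, 0.077, -0.003]
wrist_force: [-11.7, 4.3, 45.6]
gripper_width: 0.0174
grip_force: 95.5
```

Call:
{"api": "servo_tool", "payload": {
  "rows": [
    [0.85,[0,0,-0.003],[0,0,0]],
    [0.72,[0,0,-0.003],[0,0,0]],
    [0.65,[0,0,-0.003],[0,0,0]],
    [0.65,[0,0,-0.003],[0,0,0]],
    [0.65,[0,0,-0.003],[0,0,0]]
  ]
}}

```text
clock: 16.45
position: [0.5325, 0.0695, 0.0492]
eef_rot: [3.14, -0.077, -0.0]
wrist_force: [0.6, 0.6, 0.1]
gripper_width: 0.0297
grip_force: 0.0
```

Call:
{"api": "servo_tool", "payload": {
  "rows": [
    [0.65,[0,0,-0.02],[0,0,0]],
    [0.65,[0,0,-0.05],[0,0,0]],
    [0.65,[-0.01,0,-0.08],[0,0,0]],
    [0.5,[-0.02,0,-0.11],[0,0,0]],
    [0.4,[-0.03,0,-0.14],[0,0,0]]
  ]
}}

```text
clock: 16.87
position: [0.5018, 0.071, 0.1904]
eef_rot: [3.14, -0.077, -0.001]
wrist_force: [-0.4, 0.4, 0.0]
gripper_width: 0.0508
grip_force: 0.0
```

```bash
python3 - <<'E'
from h import *
capture('side');s=st()
cv2.imwrite('pics/w2.png',top('wrist',.44,.63,-.04,.23,z=.05,res=2500)[:,:,::-1])
mandrels('scene',x1=.65);mandrels('side',x1=.65)
to((.5795,-.3185,.15),np.radians(90-2))
E
```

```text
16.9167 [0.5022 0.0712 0.1954] [-3.141  0.076 -0.007] [1.8 1.5 7.6] 0.05121344290438627 0.0
scene x,y,ang,len,wid (0.4513, -0.394, np.float32(8.1), 42, 34)
scene x,y,ang,len,wid (0.4409, -0.3169, np.float32(-34.8), 126, 24)
scene x,y,ang,len,wid (0.5795, -0.317, np.float32(-2.2), 127, 20)
side x,y,ang,len,wid (0.446, -0.3985, np.float32(59.6), 41, 38)
side x,y,ang,len,wid (0.4404, -0.3176, np.float32(-34.9), 122, 40)
side x,y,ang,len,wid (0.5785, -0.32, np.float32(-0.3), 127, 38)
shift mm [ 95.7 385.3  40. ]
turn z deg -0.8020239597360243 q6 1.6425123141102205
```

Call:
{"api": "servo_tool", "payload": {
  "rows": [
    [0.4,[0.005,0.03,0],[0,0,0]],
    [0.4,[0.013,0.065,0],[0,0,0]],
    [0.4,[0.022,0.1,0],[0,0,0]],
    [0.4,[0.031,0.135,0],[0,0,0]],
    [0.4,[0.04,0.17,0],[0,0,0]]
  ]
}}

```text
clock: 17.48
position: [0.5339, -0.1024, 0.1877]
eef_rot: [-3.14, 0.077, 0.003]
wrist_force: [0.5, 0.3, -0.5]
gripper_width: 0.0513
grip_force: 0.0
```

Call:
{"api": "servo_tool", "payload": {
  "rows": [
    [0.4,[0.009,0.035,0],[0,0,-0.8]],
    [0.4,[0.018,0.07,0],[0,0,-0.8]],
    [0.4,[0.027,0.105,0.01],[0,0,-0.8]],
    [0.4,[0.036,0.14,0.02],[0,0,-0.8]],
    [0.4,[0.045,0.175,0.03],[0,0,-0.8]]
  ]
}}

```text
clock: 17.9
position: [0.5702, -0.2795, 0.1571]
eef_rot: [-3.14, 0.055, 0.003]
wrist_force: [1.2, -0.1, -0.4]
gripper_width: 0.0508
grip_force: 0.0
```

Call:
{"api": "servo_tool", "payload": {
  "rows": [
    [0.4,[0.005,0.02,0.005],[0,0,0]],
    [0.4,[0.01,0.04,0.01],[0,0,0]],
    [0.4,[0.01,0.04,0.01],[0,0,0]],
    [0.4,[0.01,0.04,0.01],[0,0,0]],
    [0.4,[0.01,0.04,0.01],[0,0,0]]
  ]
}}

```text
clock: 18.32
position: [0.5786, -0.3173, 0.148]
eef_rot: [-3.14, 0.055, 0.003]
wrist_force: [-0.3, 0.4, 0.0]
gripper_width: 0.0514
grip_force: 0.0
```

```bash
python3 - <<'E'
from h import *
capture('side');st()
v,o=mandrels('wrist',x0=.38,x1=.68,y0=-.42,y1=-.25)
a=min(o,key=lambda r:abs(r[0]-.58)+abs(r[1]+.318)); to((a[0],a[1],.014),np.radians(a[2]+90))
cv2.imwrite('pics/w3.png',v[:,:,::-1])
E
```

```text
18.3667 [ 0.5788 -0.317   0.1486] [-3.14e+00  5.40e-02  2.00e-03] [ 0.1  0.6 -0.2] 0.051562401518058576 0.0
wrist x,y,ang,len,wid (0.4225, -0.3053, np.float32(-40.2), 62, 19)
wrist x,y,ang,len,wid (0.5806, -0.3183, np.float32(-2.3), 121, 20)
shift mm [  1.8   1.4 135. ]
turn z deg 0.3443001031129054 q6 1.0135606434593467
```

Call:
{"api": "servo_tool", "payload": {
  "rows": [
    [0.4,[0.002,0.001,0.03],[0,0,0.3]],
    [0.4,[0.002,0.0014,0.065],[0,0,0.3]],
    [0.4,[0.002,0.0014,0.1],[0,0,0.3]],
    [0.4,[0.002,0.0014,0.122],[0,0,0.3]],
    [0.4,[0.002,0.0014,0.133],[0,0,0.3]]
  ]
}}

```text
clock: 18.83
position: [0.5798, -0.3176, 0.0134]
eef_rot: [-3.139, 0.062, 0.005]
wrist_force: [-0.5, 1.2, 0.0]
gripper_width: 0.0513
grip_force: 0.0
```

Call:
{"api": "servo_tool", "payload": {
  "rows": [
    [0.6,[0,0,0],[0,0,0]],
    [0.85,[0,0,0],[0,0,0]],
    [0.85,[0,0,0],[0,0,0]],
    [0.85,[0,0,0],[0,0,0]],
    [0.85,[0,0,0],[0,0,0]]
  ],
  "grip_force": 90
}}

```text
clock: 19.25
position: [0.582, -0.3199, 0.0182]
eef_rot: [3.14, -0.063, 0.004]
wrist_force: [-0.3, 2.0, 9.3]
gripper_width: 0.0173
grip_force: 89.5
```

Call:
{"api": "servo_tool", "payload": {
  "rows": [
    [0.85,[0,0,-0.02],[0,0,0]],
    [0.85,[0,0,-0.05],[0,0,0]],
    [0.85,[0,0,-0.08],[0,0,0]],
    [0.85,[0,0,-0.11],[0,0,0]],
    [0.85,[0,0,-0.14],[0,0,0]]
  ]
}}

```text
clock: 19.67
position: [0.5811, -0.3194, 0.1588]
eef_rot: [3.14, -0.063, 0.002]
wrist_force: [0.2, -0.3, -0.7]
gripper_width: 0.0172
grip_force: 88.3
```

```bash
python3 - <<'E'
from h import *
capture('side');s=st()
mandrels('wrist',x0=.45,x1=.68,y0=-.42,y1=-.25,z=s['position'][2]+.002)
to((.5335,.136,.16),np.radians(90-2.8))
E
```

```text
19.7167 [ 0.5833 -0.3209  0.1651] [ 3.136 -0.063  0.012] [ 2.8 -1.8  5.3] 0.0172254779518582 88.52302551269531
wrist x,y,ang,len,wid (0.5885, -0.322, np.float32(-2.9), 111, 16)
shift mm [-6.820e+01 -4.546e+02 -2.000e-01]
turn z deg 0.5005560363810974 q6 1.018328460007339
```

Call:
{"api": "servo_tool", "payload": {
  "rows": [
    [0.85,[-0.004,-0.03,0],[0,0,0.5]],
    [0.85,[-0.009,-0.065,0],[0,0,0.5]],
    [0.85,[-0.014,-0.1,0],[0,0,0.5]],
    [0.85,[-0.02,-0.135,0],[0,0,0.5]],
    [0.85,[-0.025,-0.17,0],[0,0,0.5]]
  ]
}}

```text
clock: 20.18
position: [0.5622, -0.1471, 0.1565]
eef_rot: [3.14, -0.077, 0.001]
wrist_force: [0.7, 0.6, -2.0]
gripper_width: 0.0173
grip_force: 88.5
```

Call:
{"api": "servo_tool", "payload": {
  "rows": [
    [0.85,[-0.005,-0.035,0],[0,0,0]],
    [0.85,[-0.01,-0.07,0],[0,0,0]],
    [0.85,[-0.015,-0.105,0],[0,0,0]],
    [0.85,[-0.021,-0.14,0],[0,0,0]],
    [0.85,[-0.026,-0.175,0],[0,0,0]]
  ]
}}

```text
clock: 20.6
position: [0.5449, 0.0291, 0.1565]
eef_rot: [3.141, -0.077, 0.001]
wrist_force: [1.0, -0.3, -1.8]
gripper_width: 0.0171
grip_force: 88.5
```

Call:
{"api": "servo_tool", "payload": {
  "rows": [
    [0.85,[-0.005,-0.035,0],[0,0,0]],
    [0.85,[-0.01,-0.07,0],[0,0,0]],
    [0.85,[-0.016,-0.1,0],[0,0,0]],
    [0.85,[-0.016,-0.106,0.02],[0,0,0]],
    [0.85,[-0.016,-0.106,0.045],[0,0,0]]
  ]
}}

```text
clock: 21.02
position: [0.5356, 0.1367, 0.1125]
eef_rot: [-3.14, 0.072, -0.007]
wrist_force: [1.1, -0.3, -1.9]
gripper_width: 0.0169
grip_force: 88.6
```

```bash
python3 - <<'E'
from h import *
capture('side');st();s=st()
to((.5345,.136,.066),np.radians(90-2.8))
E
```

```text
21.0667 [0.533  0.1352 0.1073] [ 3.14  -0.073 -0.004] [-4.4 -0.8 -7.8] 0.017232092490380966 88.43665480613708
21.0667 [0.533  0.1352 0.1073] [ 3.14  -0.073 -0.004] [-4.4 -0.8 -7.8] 0.017232092490380966 88.43665480613708
shift mm [ 1.6 -0.8 41.3]
turn z deg 0.11940201228627355 q6 1.757464728358642
```

Call:
{"api": "servo_tool", "payload": {
  "rows": [
    [0.85,[0.001,-0.001,0.01],[0,0,0]],
    [0.85,[0.001,-0.001,0.022],[0,0,0]],
    [0.85,[0.001,-0.001,0.034],[0,0,0]],
    [0.85,[0.001,-0.001,0.041],[0,0,0]],
    [0.85,[0.001,-0.001,0.043],[0,0,0]]
  ]
}}

```text
clock: 21.48
position: [0.5356, 0.1346, 0.0678]
eef_rot: [3.14, -0.078, -0.001]
wrist_force: [-0.6, -0.4, -2.1]
gripper_width: 0.0173
grip_force: 88.5
```

Call:
{"api": "servo_tool", "payload": {
  "rows": [
    [0.85,[0,0,0.004],[0,0,0]],
    [0.85,[0,0,0.008],[0,0,0]],
    [0.85,[0,0,0.012],[0,0,0]],
    [0.85,[0,0,0.015],[0,0,0]],
    [0.85,[0,0,0.015],[0,0,0]]
  ]
}}

```text
clock: 21.9
position: [0.5364, 0.1355, 0.0533]
eef_rot: [-3.14, 0.077, -0.002]
wrist_force: [2.7, 6.2, -11.1]
gripper_width: 0.0171
grip_force: 88.3
```

Call:
{"api": "servo_tool", "payload": {
  "rows": [
    [0.85,[0,0,0.001],[0,0,0]],
    [0.85,[0,0,0.002],[0,0,0]],
    [0.85,[0,0,0.003],[0,0,0]],
    [0.85,[0,0,0.003],[0,0,0]],
    [0.85,[0,0,0.003],[0,0,0]]
  ]
}}

```text
clock: 22.32
position: [0.5362, 0.1355, 0.0505]
eef_rot: [-3.14, 0.077, -0.001]
wrist_force: [1.0, 5.8, -7.4]
gripper_width: 0.017
grip_force: 88.7
```

Call:
{"api": "servo_tool", "payload": {
  "rows": [
    [0.85,[0,0,0.001],[0,0,0]],
    [0.85,[0,0,0.002],[0,0,0]],
    [0.85,[0,0,0.003],[0,0,0]],
    [0.85,[0,0,0.003],[0,0,0]],
    [0.85,[0,0,0.003],[0,0,0]]
  ]
}}

```text
clock: 22.73
position: [0.5363, 0.1355, 0.0497]
eef_rot: [-3.14, 0.077, -0.004]
wrist_force: [-10.5, 4.5, 41.0]
gripper_width: 0.0171
grip_force: 94.7
```

Call:
{"api": "servo_tool", "payload": {
  "rows": [
    [0.85,[0,0,-0.003],[0,0,0]],
    [0.72,[0,0,-0.003],[0,0,0]],
    [0.65,[0,0,-0.003],[0,0,0]],
    [0.65,[0,0,-0.003],[0,0,0]],
    [0.65,[0,0,-0.003],[0,0,0]]
  ]
}}

```text
clock: 23.15
position: [0.5359, 0.135, 0.0503]
eef_rot: [3.141, -0.077, 0.0]
wrist_force: [-0.7, -0.8, -0.1]
gripper_width: 0.03
grip_force: 0.0
```

Call:
{"api": "servo_tool", "payload": {
  "rows": [
    [0.65,[0,0,-0.02],[0,0,0]],
    [0.65,[0,0,-0.05],[0,0,0]],
    [0.65,[-0.01,0,-0.08],[0,0,0]],
    [0.5,[-0.02,0,-0.11],[0,0,0]],
    [0.4,[-0.03,0,-0.14],[0,0,0]]
  ]
}}

```text
clock: 23.57
position: [0.5051, 0.1364, 0.1914]
eef_rot: [3.14, -0.077, -0.001]
wrist_force: [0.6, -0.2, -0.1]
gripper_width: 0.0511
grip_force: 0.0
```

```bash
python3 - <<'E'
from h import *
capture('side');s=st()
v=top('wrist',.44,.63,-.04,.23,z=.05,res=2500)
cv2.imwrite('pics/w4.png',v[:,:,::-1])
mandrels('scene',x1=.65);mandrels('side',x1=.65)
to((.442,-.3185,.15),np.radians(90-35))
E
```

```text
23.6167 [0.5055 0.1369 0.1966] [-3.14   0.076 -0.008] [2.1 1.8 8.3] 0.051348493385331435 0.0
scene x,y,ang,len,wid (0.451, -0.3945, np.float32(8.0), 42, 35)
scene x,y,ang,len,wid (0.4401, -0.3163, np.float32(-35.0), 124, 24)
side x,y,ang,len,wid (0.446, -0.3985, np.float32(59.3), 41, 38)
side x,y,ang,len,wid (0.4405, -0.3175, np.float32(-35.1), 122, 40)
shift mm [-41.8 457.7  40.7]
turn z deg 32.205641185464884 q6 1.7693498870123885
```

View pics/w4.png

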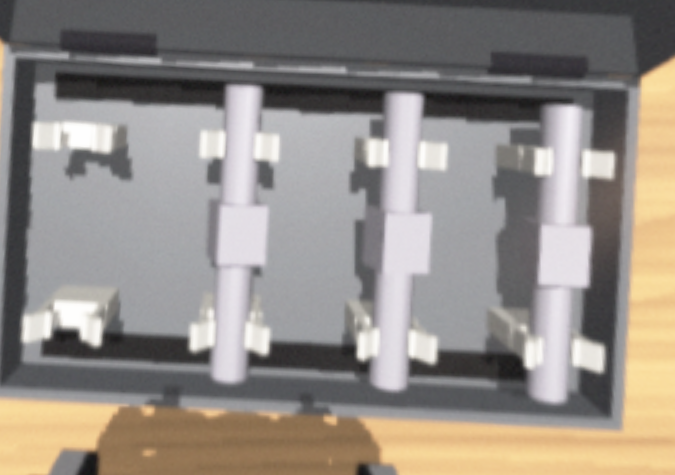

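Pairs 1–3 each hold a rod, with squares at (564,256), (406,243) and (241,236), midway between the clip rows. Now the last mandrel, B.

Call:
{"api": "servo_tool", "payload": {
  "rows": [
    [0.4,[-0.003,0.03,0],[0,0,6]],
    [0.4,[-0.006,0.065,0],[0,0,12]],
    [0.4,[-0.01,0.1,0],[0,0,18]],
    [0.4,[-0.013,0.135,0],[0,0,24]],
    [0.4,[-0.016,0.17,0],[0,0,30]]
  ]
}}

```text
clock: 24.18
position: [0.4806, -0.0339, 0.1889]
eef_rot: [3.011, -0.894, -0.003]
wrist_force: [1.1, -0.5, 0.4]
gripper_width: 0.0512
grip_force: 0.0
```

```bash
python3 - <<'E'
from h import *
st();to((.442,-.3185,.15),np.radians(90-35))
E
```

```text
24.1833 [ 0.4806 -0.0339  0.1889] [ 3.011e+00 -8.940e-01 -3.000e-03] [ 1.1 -0.5  0.4] 0.05117241913838943 0.0
shift mm [123.  259.5  38.9]
turn z deg 1.921263050222296 q6 1.953790710637597
```

Call:
{"api": "servo_tool", "payload": {
  "rows": [
    [0.4,[0.015,0.033,0],[0,0,1.9]],
    [0.4,[0.031,0.066,0],[0,0,1.9]],
    [0.4,[0.047,0.099,0],[0,0,1.9]],
    [0.4,[0.062,0.132,0.01],[0,0,1.9]],
    [0.4,[0.078,0.165,0.02],[0,0,1.9]]
  ]
}}

```text
clock: 24.6
position: [0.457, -0.2152, 0.169]
eef_rot: [-2.998, 0.937, 0.001]
wrist_force: [1.8, -0.3, 0.5]
gripper_width: 0.0509
grip_force: 0.0
```

Call:
{"api": "servo_tool", "payload": {
  "rows": [
    [0.4,[0.015,0.03,0.007],[0,0,0]],
    [0.4,[0.03,0.06,0.015],[0,0,0]],
    [0.4,[0.042,0.09,0.02],[0,0,0]],
    [0.4,[0.042,0.09,0.02],[0,0,0]],
    [0.4,[0.042,0.09,0.02],[0,0,0]]
  ]
}}

```text
clock: 25.02
position: [0.44, -0.3125, 0.1485]
eef_rot: [-2.996, 0.941, 0.004]
wrist_force: [0.4, 1.1, -0.5]
gripper_width: 0.051
grip_force: 0.0
```

```bash
python3 - <<'E'
from h import *
capture('side');st()
v,o=mandrels('wrist',x0=.36,x1=.56,y0=-.40,y1=-.22)
a=min(o,key=lambda r:abs(r[0]-.44)+abs(r[1]+.318)); to((a[0],a[1],.014),np.radians(a[2]+90))
E
```

```text
25.0667 [ 0.4403 -0.3112  0.1489] [-2.997  0.939  0.004] [ 0.6  0.1 -0.7] 0.051541513171736004 0.0
wrist x,y,ang,len,wid (0.4433, -0.3155, np.float32(-34.3), 122, 21)
shift mm [  5.3   2.6 135.3]
turn z deg -0.4176357926636507 q6 1.4516790847092294
```

Call:
{"api": "servo_tool", "payload": {
  "rows": [
    [0.4,[0.003,0.001,0.03],[0,0,-0.4]],
    [0.4,[0.005,0.0026,0.065],[0,0,-0.4]],
    [0.4,[0.005,0.0026,0.1],[0,0,-0.4]],
    [0.4,[0.005,0.0026,0.122],[0,0,-0.4]],
    [0.4,[0.005,0.0026,0.133],[0,0,-0.4]]
  ]
}}

```text
clock: 25.53
position: [0.4428, -0.314, 0.0146]
eef_rot: [-3.001, 0.924, 0.006]
wrist_force: [-0.0, 0.7, 0.1]
gripper_width: 0.0515
grip_force: 0.0
```

Call:
{"api": "servo_tool", "payload": {
  "rows": [
    [0.6,[0,0,0],[0,0,0]],
    [0.85,[0,0,0],[0,0,0]],
    [0.85,[0,0,0],[0,0,0]],
    [0.85,[0,0,0],[0,0,0]],
    [0.85,[0,0,0],[0,0,0]]
  ],
  "grip_force": 90
}}

```text
clock: 25.95
position: [0.4443, -0.3167, 0.0188]
eef_rot: [3.001, -0.926, 0.004]
wrist_force: [0.2, 1.5, 10.7]
gripper_width: 0.0173
grip_force: 89.5
```

Call:
{"api": "servo_tool", "payload": {
  "rows": [
    [0.85,[0,0,-0.02],[0,0,0]],
    [0.85,[0,0,-0.05],[0,0,0]],
    [0.85,[0,0,-0.08],[0,0,0]],
    [0.85,[0,0,-0.11],[0,0,0]],
    [0.85,[0,0,-0.14],[0,0,0]]
  ]
}}

```text
clock: 26.37
position: [0.4435, -0.3162, 0.1596]
eef_rot: [3.001, -0.926, 0.001]
wrist_force: [0.9, -0.5, -2.7]
gripper_width: 0.0169
grip_force: 88.6
```

```bash
python3 - <<'E'
from h import *
capture('side');s=st()
mandrels('wrist',x0=.36,x1=.56,y0=-.4,y1=-.22,z=s['position'][2]+.002)
to((.5374,.202,.16),np.radians(90-2.8))
E
```

```text
26.4167 [ 0.4454 -0.3178  0.1649] [ 2.999 -0.925  0.012] [ 3.4 -2.8  6.7] 0.017012795469447863 88.80352020263672
wrist x,y,ang,len,wid (0.4496, -0.3214, np.float32(-34.3), 112, 16)
shift mm [-2.169e+02 -4.813e+02  1.000e-01]
turn z deg -31.49725813008059 q6 1.4404786420445213
```

Call:
{"api": "servo_tool", "payload": {
  "rows": [
    [0.85,[-0.014,-0.03,0],[0,0,-6]],
    [0.85,[-0.029,-0.064,0],[0,0,-12]],
    [0.85,[-0.044,-0.098,0],[0,0,-18]],
    [0.85,[-0.059,-0.132,0],[0,0,-24]],
    [0.85,[-0.074,-0.164,0],[0,0,-30]]
  ]
}}

```text
clock: 26.88
position: [0.4747, -0.1373, 0.1572]
eef_rot: [-3.14, 0.11, -0.0]
wrist_force: [0.8, 0.2, -2.3]
gripper_width: 0.0172
grip_force: 88.8
```

```bash
python3 - <<'E'
from h import *
capture('side');st();to((.5374,.202,.16),np.radians(90-2.8))
E
```

```text
26.9333 [ 0.4746 -0.1321  0.157 ] [-3.138e+00  9.400e-02  2.000e-03] [-1.9  7.4 -1.2] 0.01724728360315305 88.88110756874084
shift mm [  42.7 -337.2   -2.2]
turn z deg -0.6277783623730414 q6 1.235460268097261
```

Call:
{"api": "servo_tool", "payload": {
  "rows": [
    [0.85,[0.004,-0.03,0],[0,0,-1]],
    [0.85,[0.008,-0.065,0],[0,0,-1]],
    [0.85,[0.013,-0.1,0],[0,0,-1]],
    [0.85,[0.017,-0.135,0],[0,0,-1]],
    [0.85,[0.022,-0.17,0],[0,0,-1]]
  ]
}}

```text
clock: 27.35
position: [0.5093, 0.0304, 0.1571]
eef_rot: [3.14, -0.091, -0.0]
wrist_force: [0.3, -0.2, -1.4]
gripper_width: 0.0168
grip_force: 89.0
```

Call:
{"api": "servo_tool", "payload": {
  "rows": [
    [0.85,[0.005,-0.035,0],[0,0,0]],
    [0.85,[0.01,-0.07,0],[0,0,0]],
    [0.85,[0.014,-0.105,0],[0,0,0]],
    [0.85,[0.018,-0.14,0],[0,0,0]],
    [0.85,[0.021,-0.166,0],[0,0,0]]
  ]
}}

```text
clock: 27.77
position: [0.54, 0.196, 0.1571]
eef_rot: [-3.14, 0.089, -0.0]
wrist_force: [0.9, -0.9, -2.0]
gripper_width: 0.017
grip_force: 89.0
```

Call:
{"api": "servo_tool", "payload": {
  "rows": [
    [0.85,[0,0,0.01],[0,0,0]],
    [0.85,[0,0,0.03],[0,0,0]],
    [0.85,[0,0,0.045],[0,0,0]],
    [0.85,[0,0,0.045],[0,0,0]],
    [0.85,[0,0,0.045],[0,0,0]]
  ]
}}

```text
clock: 28.18
position: [0.5395, 0.1929, 0.1117]
eef_rot: [3.14, -0.091, -0.003]
wrist_force: [0.4, 0.3, -1.4]
gripper_width: 0.0171
grip_force: 89.0
```

```bash
python3 - <<'E'
from h import *
capture('side');st();to((.5374,.202,.068),np.radians(90-2.8))
E
```

```text
28.2333 [0.5401 0.1931 0.1126] [ 3.14  -0.091 -0.   ] [ 0.3 -0.8 -2.1] 0.016734092016065696 89.00751113891602
shift mm [-3.2 -8.8 44.6]
turn z deg -0.5203632520861876 q6 1.8679384799936027
```

Call:
{"api": "servo_tool", "payload": {
  "rows": [
    [0.85,[-0.003,-0.009,0],[0,0,-0.5]],
    [0.85,[-0.003,-0.009,0.01],[0,0,-0.5]],
    [0.85,[-0.003,-0.009,0.025],[0,0,-0.5]],
    [0.85,[-0.003,-0.009,0.037],[0,0,-0.5]],
    [0.85,[-0.003,-0.009,0.044],[0,0,-0.5]]
  ]
}}

```text
clock: 28.65
position: [0.5372, 0.2026, 0.0672]
eef_rot: [3.141, -0.076, -0.001]
wrist_force: [-0.5, 0.3, -2.6]
gripper_width: 0.0171
grip_force: 89.1
```

Call:
{"api": "servo_tool", "payload": {
  "rows": [
    [0.85,[0,0,0.004],[0,0,0]],
    [0.85,[0,0,0.008],[0,0,0]],
    [0.85,[0,0,0.012],[0,0,0]],
    [0.85,[0,0,0.016],[0,0,0]],
    [0.85,[0,0,0.016],[0,0,0]]
  ]
}}

```text
clock: 29.07
position: [0.5377, 0.2026, 0.0519]
eef_rot: [-3.14, 0.077, -0.0]
wrist_force: [2.3, 1.9, -9.6]
gripper_width: 0.0174
grip_force: 88.3
```

Call:
{"api": "servo_tool", "payload": {
  "rows": [
    [0.85,[0,0,0.001],[0,0,0]],
    [0.85,[0,0,0.002],[0,0,0]],
    [0.85,[0,0,0.003],[0,0,0]],
    [0.85,[0,0,0.003],[0,0,0]],
    [0.85,[0,0,0.003],[0,0,0]]
  ]
}}

```text
clock: 29.48
position: [0.5378, 0.2026, 0.0506]
eef_rot: [-3.14, 0.077, -0.002]
wrist_force: [-5.3, -1.0, 18.9]
gripper_width: 0.0169
grip_force: 91.7
```

Force is rising, so the rod is at the saddle. One more small push, then release.

Call:
{"api": "servo_tool", "payload": {
  "rows": [
    [0.85,[0,0,0.0015],[0,0,0]],
    [0.85,[0,0,0.0015],[0,0,0]],
    [0.85,[0,0,0.0015],[0,0,0]],
    [0.85,[0,0,0],[0,0,0]],
    [0.85,[0,0,-0.001],[0,0,0]]
  ]
}}

```text
clock: 29.9
position: [0.5378, 0.2025, 0.0511]
eef_rot: [-3.14, 0.077, -0.002]
wrist_force: [0.6, 1.5, -4.0]
gripper_width: 0.0169
grip_force: 88.9
```

Call:
{"api": "servo_tool", "payload": {
  "rows": [
    [0.85,[0,0,0],[0,0,0]],
    [0.72,[0,0,0],[0,0,0]],
    [0.65,[0,0,0],[0,0,0]],
    [0.65,[0,0,0],[0,0,0]],
    [0.65,[0,0,0],[0,0,0]]
  ]
}}

```text
clock: 30.32
position: [0.5376, 0.2024, 0.0501]
eef_rot: [3.141, -0.077, -0.0]
wrist_force: [0.4, -0.6, -0.6]
gripper_width: 0.03
grip_force: 0.0
```

Call:
{"api": "servo_tool", "payload": {
  "rows": [
    [0.65,[0,0,-0.02],[0,0,0]],
    [0.65,[0,0,-0.05],[0,0,0]],
    [0.65,[-0.01,0,-0.08],[0,0,0]],
    [0.6,[-0.02,0.02,-0.11],[0,0,0]],
    [0.6,[-0.03,0.05,-0.14],[0,0,0]]
  ]
}}

```text
clock: 30.73
position: [0.5053, 0.1562, 0.1902]
eef_rot: [-3.14, 0.073, -0.001]
wrist_force: [-0.3, -0.5, 0.9]
gripper_width: 0.0343
grip_force: 0.0
```

```bash
python3 - <<'E'
from h import *
capture('side');capture('side');s=st()
im=capture('wrist');m=camera_model('wrist')
a=top('wrist',.44,.63,-.04,.245,z=.05,res=1500,im=im,m=m)
b=cv2.resize(capture('side')[90:240,160:320],(0,0),fx=2.2,fy=2.2)
h=max(a.shape[0],b.shape[0]); f=lambda q:cv2.copyMakeBorder(q,0,h-q.shape[0],0,0,cv2.BORDER_CONSTANT)
cv2.imwrite('pics/y.png',np.hstack([f(a),f(b)])[:,:,::-1])
mandrels('scene',x1=.65)
hx,hy=.607,.0993
for t in(1.85,1.6): print(t,hx-.18*np.cos(t+.067))
to((.665,.097,.27),np.radians(87.4))
E
```

```text
30.8333 [0.506  0.1533 0.1928] [-3.14   0.078 -0.008] [ 0.4  0.8 -0.9] 0.03405408528745063 0.0
scene x,y,ang,len,wid (0.4513, -0.3938, np.float32(5.8), 41, 35)
1.85 0.6680792522714745
1.6 0.6242899621617112
shift mm [161.9  50.4 -81.3]
turn z deg -0.2319212968240941 q6 1.8051642970897848
```

View pics/y.png

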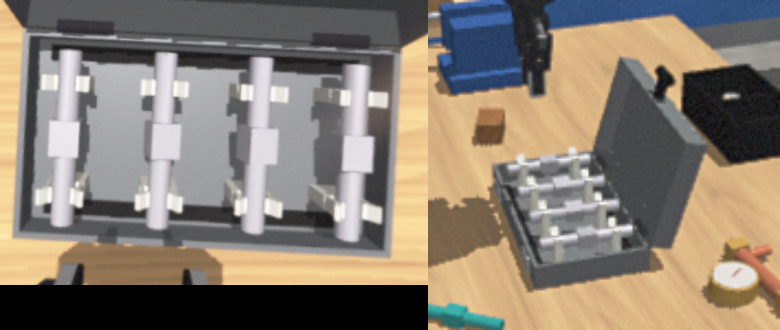

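All four rods are home, with squares level midway between the clip rows, and the lid is standing open. Next I'll go over the bar to shut it.

Call:
{"api": "servo_tool", "payload": {
  "rows": [
    [0.4,[0,0.015,-0.025],[0,0,-0.2]],
    [0.2,[0,0.03,-0.055],[0,0,-0.2]],
    [0,[0.01,0.05,-0.085],[0,0,-0.2]],
    [0,[0.04,0.05,-0.085],[0,0,-0.2]],
    [0,[0.075,0.05,-0.085],[0,0,-0.2]]
  ]
}}

```text
clock: 31.4
position: [0.5789, 0.1016, 0.2749]
eef_rot: [-3.141, 0.071, -0.002]
wrist_force: [1.0, 0.0, 0.3]
gripper_width: 0.0851
grip_force: 0.0
```

Call:
{"api": "servo_tool", "payload": {
  "rows": [
    [0,[0.03,0,0],[0,0,0]],
    [0,[0.06,0,0],[0,0,0]],
    [0,[0.085,0,0],[0,0,0]],
    [0,[0.09,0,0],[0,0,0]],
    [0,[0.09,0,0],[0,0,0]]
  ]
}}

```text
clock: 31.82
position: [0.6691, 0.0981, 0.2714]
eef_rot: [3.141, -0.071, -0.004]
wrist_force: [-0.7, -0.3, -0.2]
gripper_width: 0.0856
grip_force: 0.0
```

```bash
python3 - <<'E'
from h import *
capture('side');st()
im=capture('wrist');m=camera_model('wrist')
to((.668,.0965,.195),np.radians(87.3)); print(pix('wrist',(.668,.0965,.208),m), np.array(pix('wrist',(.668,.0965,.208),m))*1.3)
cv2.imwrite('pics/z.png',cv2.resize(im,None,fx=1.3,fy=1.3)[:,:,::-1])
E
```

```text
31.8667 [0.6679 0.0982 0.2719] [ 3.141 -0.07  -0.004] [-1.1 -0.1 -0.4] 0.0855684896654986 0.0
shift mm [ 1.   1.6 77.5]
turn z deg 0.12941848496851585 q6 1.6731681743421352
(np.float64(256.14438078398547), np.float64(207.5186058584288)) [332.98769502 269.77418762]
```

View pics/z.png

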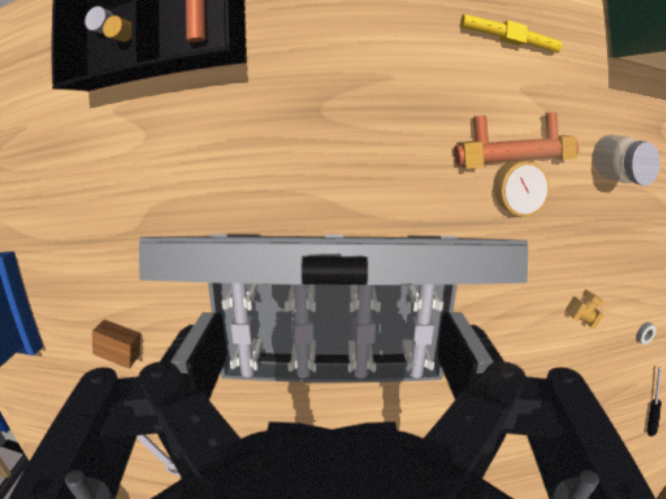

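The bar is at (335,269), as predicted at (333,270), and the lid is fully open. I'll descend and pinch it.

Call:
{"api": "servo_tool", "payload": {
  "rows": [
    [0,[0.001,0.001,0.02],[0,0,0]],
    [0,[0.001,0.001,0.04],[0,0,0]],
    [0,[0.001,0.001,0.06],[0,0,0]],
    [0,[0.001,0.001,0.072],[0,0,0]],
    [0,[0.001,0.001,0.077],[0,0,0]]
  ]
}}

```text
clock: 32.33
position: [0.6674, 0.0968, 0.1951]
eef_rot: [3.141, -0.071, -0.005]
wrist_force: [-0.5, 0.6, 0.6]
gripper_width: 0.0852
grip_force: 0.0
```

Call:
{"api": "servo_tool", "payload": {
  "rows": [
    [0.3,[0,0,0],[0,0,0]],
    [0.7,[0,0,0],[0,0,0]],
    [0.7,[0,0,0],[0,0,0]],
    [0.7,[0,0,0],[0,0,0]],
    [0.7,[0,0,0],[0,0,0]]
  ],
  "grip_force": 30
}}

```text
clock: 32.75
position: [0.6695, 0.0967, 0.1982]
eef_rot: [-3.14, 0.071, -0.003]
wrist_force: [-0.5, -0.6, 6.0]
gripper_width: 0.0353
grip_force: 29.6
```

```bash
python3 - <<'E'
from h import *
st()
r=.1804;a0=.0666;T0=1.85
for k in range(0,21):
    t=T0-k*T0/20; print(round(t,2),round(1000*(r*np.cos(a0+T0)-r*np.cos(a0+t))),'z',round(1000*-(r*np.sin(a0+t)-r*np.sin(a0+T0))))
E
```

```text
32.75 [0.6695 0.0967 0.1982] [-3.14e+00  7.10e-02 -3.00e-03] [-0.5 -0.6  6. ] 0.035277876219844476 29.57797408103943
1.85 0 z 0
1.76 -16 z -5
1.67 -32 z -8
1.57 -49 z -10
1.48 -66 z -11
1.39 -82 z -9
1.29 -99 z -7
1.2 -115 z -3
1.11 -130 z 3
1.02 -146 z 10
0.93 -160 z 19
0.83 -173 z 29
0.74 -186 z 39
0.65 -197 z 52
0.55 -208 z 65
0.46 -217 z 79
0.37 -225 z 93
0.28 -231 z 109
0.18 -236 z 125
0.09 -239 z 141
0.0 -241 z 158
```

Call:
{"api": "servo_tool", "payload": {
  "rows": [
    [0.7,[-0.008,0,-0.003],[0,0,0]],
    [0.7,[-0.016,0,-0.005],[0,0,0]],
    [0.7,[-0.032,0,-0.008],[0,0,0]],
    [0.7,[-0.049,0,-0.01],[0,0,0]],
    [0.7,[-0.066,0,-0.011],[0,0,0]]
  ]
}}

```text
clock: 33.17
position: [0.6023, 0.1001, 0.2088]
eef_rot: [-3.14, 0.071, -0.002]
wrist_force: [2.4, 7.1, -6.4]
gripper_width: 0.0351
grip_force: 30.7
```

Call:
{"api": "servo_tool", "payload": {
  "rows": [
    [0.7,[-0.016,0,0.002],[0,0,0]],
    [0.7,[-0.033,0,0.004],[0,0,0]],
    [0.7,[-0.049,0,0.008],[0,0,0]],
    [0.7,[-0.064,0,0.014],[0,0,0]],
    [0.7,[-0.08,0,0.021],[0,0,0]]
  ]
}}

```text
clock: 33.58
position: [0.5225, 0.1043, 0.188]
eef_rot: [-3.139, 0.071, -0.004]
wrist_force: [4.0, 13.3, -4.4]
gripper_width: 0.0351
grip_force: 32.4
```

Call:
{"api": "servo_tool", "payload": {
  "rows": [
    [0.7,[-0.014,0,0.009],[0,0,0]],
    [0.7,[-0.027,0,0.019],[0,0,0]],
    [0.7,[-0.04,0,0.029],[0,0,0]],
    [0.7,[-0.051,0,0.042],[0,0,0]],
    [0.7,[-0.062,0,0.055],[0,0,0]]
  ]
}}

```text
clock: 34.0
position: [0.46, 0.1075, 0.1323]
eef_rot: [-3.138, 0.072, -0.002]
wrist_force: [3.6, 19.8, -1.2]
gripper_width: 0.0349
grip_force: 34.7
```

Call:
{"api": "servo_tool", "payload": {
  "rows": [
    [0.7,[-0.009,0,0.014],[0,0,0]],
    [0.7,[-0.017,0,0.028],[0,0,0]],
    [0.7,[-0.023,0,0.044],[0,0,0]],
    [0.7,[-0.028,0,0.06],[0,0,0]],
    [0.7,[-0.031,0,0.076],[0,0,0]]
  ]
}}

```text
clock: 34.42
position: [0.4287, 0.109, 0.056]
eef_rot: [-3.139, 0.072, 0.0]
wrist_force: [-3.4, 33.1, 0.8]
gripper_width: 0.0353
grip_force: 35.7
```

Call:
{"api": "servo_tool", "payload": {
  "rows": [
    [0.7,[0,0,0.005],[0,0,0]],
    [0.7,[-0.001,0,0.01],[0,0,0]],
    [0.7,[-0.001,0,0.013],[0,0,0]],
    [0.7,[-0.001,0,0.016],[0,0,0]],
    [0.7,[-0.001,0,0.018],[0,0,0]]
  ]
}}

```text
clock: 34.83
position: [0.427, 0.1091, 0.038]
eef_rot: [-3.139, 0.072, 0.004]
wrist_force: [-8.6, 35.7, 1.7]
gripper_width: 0.0354
grip_force: 35.6
```

Call:
{"api": "servo_tool", "payload": {
  "rows": [
    [0.7,[0,-0.001,0.001],[0,0,0]],
    [0.7,[0.001,-0.002,0.002],[0,0,0]],
    [0.7,[0.001,-0.002,0.003],[0,0,0]],
    [0.7,[0.001,-0.002,0.004],[0,0,0]],
    [0.7,[0.001,-0.002,0.004],[0,0,0]]
  ]
}}

```text
clock: 35.25
position: [0.4277, 0.1095, 0.0351]
eef_rot: [3.141, -0.071, -0.005]
wrist_force: [-14.6, 4.8, 35.5]
gripper_width: 0.0352
grip_force: 40.0
```

Firm contact at 35 N, so the lid is shut. I'll release and retreat straight up.

Call:
{"api": "servo_tool", "payload": {
  "rows": [
    [0.7,[0,0,-0.003],[0,0,0]],
    [0.4,[0,0,-0.003],[0,0,0]],
    [0,[0,0,-0.003],[0,0,0]],
    [0,[0,0,-0.003],[0,0,0]],
    [0,[0,0,-0.003],[0,0,0]]
  ]
}}

```text
clock: 35.67
position: [0.4304, 0.1093, 0.037]
eef_rot: [3.141, -0.071, 0.001]
wrist_force: [-0.2, 0.7, 0.6]
gripper_width: 0.0816
grip_force: 0.0
```

Call:
{"api": "servo_tool", "payload": {
  "rows": [
    [0,[0,0,-0.02],[0,0,0]],
    [0,[0,0,-0.05],[0,0,0]],
    [0,[0,0,-0.085],[0,0,0]],
    [0,[0,0,-0.12],[0,0,0]],
    [0,[0,0,-0.15],[0,0,0]]
  ]
}}

```text
clock: 36.08
position: [0.4303, 0.1093, 0.1891]
eef_rot: [-3.141, 0.071, -0.001]
wrist_force: [0.5, -0.4, -0.8]
gripper_width: 0.0856
grip_force: 0.0
```

Call:
{"api": "servo_tool", "payload": {
  "rows": [
    [0,[0,0,0],[0,0,0]],
    [0,[0,0,0],[0,0,0]],
    [0,[0,0,0],[0,0,0]],
    [0,[0,0,0],[0,0,0]],
    [0,[0,0,0],[0,0,0]]
  ]
}}

```text
clock: 36.5
position: [0.4297, 0.1093, 0.1858]
eef_rot: [3.14, -0.071, -0.004]
wrist_force: [-0.7, 1.2, 0.5]
gripper_width: 0.085
grip_force: 0.0
```

```bash
python3 - <<'E'
from h import *
st()
# shut check without viewing: compare the case with the first scene picture
a=cv2.imread('pics/a.png'); b=cv2.resize(capture('scene'),None,fx=1.56,fy=1.56,interpolation=cv2.INTER_CUBIC)[:,:,::-1]
d=cv2.absdiff(a,b).max(2)
print('lid left/right part diff',np.median(d[230:260,470:510]),np.median(d[255:290,400:440]), 'floor above (open-lid area)',np.median(d[300:330,430:520]))
v=top('wrist',.40,.47,.06,.16,z=.053); g=cv2.cvtColor(v,cv2.COLOR_RGB2GRAY); ys,xs=np.where(g<45); print('bar',.47-np.median(ys)/1000,.16-np.median(xs)/1000,len(xs))
E
```

```text
36.5 [0.4297 0.1093 0.1858] [ 3.14  -0.071 -0.004] [-0.7  1.2  0.5] 0.08496950809413417 0.0
lid left/right part diff 3.0 4.0 floor above (open-lid area) 4.0
bar 0.434 0.10800000000000001 615
```

```bash
python3 -c "
from bench import *
print(finish_job())"
```

```text
the job is handed in; nothing more can be done
None
```

I snapped all four steel mandrels home in clip pairs 1–4, shut the lid, took the hand off and handed the job in at about 36.5 s; the hand-in returned no verdict.

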